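# Feed the red sample tile into the gauge

### The job

Gently lay the sample tile with the red disc flat on the yellow-marked infeed bed of the gauge, square to it, then take the wooden push stick and, with the stick and never the fingers, push the tile straight through the low opening under the white guard until it is home at the far end and the orange catch has snapped down behind it. Then lay the push stick back along its black rubber mat the right way up as it lay before, let go, and last throw the gauge's red lever all the way over, away from the guard. Do not drop the tile, and leave the other two tiles and everything else on the bench where they are.

Things in the scene. Friction and masses are not known exactly. Their poses are not given: they have to be found in the camera images.
- red_tile_center (a point): Centre (half-way up) of the sample tile to be fed: a grey square plate 60 x 60 x 16 mm, 140 g (give or take 30 %), with a flat red disc 48 mm across on its upper face. Lies loose on the bench, z up, sides along its x and y. It may lie in any of three places, swapped with the two other tiles.
- white_tile_center (a point): Centre of a second tile of the same size, with a white disc. To be left alone.
- dark_tile_center (a point): Centre of a third tile of the same size, with a black disc. To be left alone.
- gauge: Fixed sample gauge; origin on the bench under its guard, +x the feed direction (roughly to the robot's left), z up. Metal bed x -210 to +230 mm, 100 mm wide, top 14 mm above the bench. White guard bridges x -35 to +25 mm, 130 mm wide, top 94 mm above the bench, opening 24 mm high above the bed. Pushing the tile takes about 1 N, up to 5 N while it lifts the catch.
- gauge_infeed (a point): Point on the bed's top surface at the middle of the infeed (gauge x = -130 mm, between two yellow lines about 90 mm apart): where the tile is to be laid. Axes as the gauge.
- gauge_mouth (a point): Bed top in the middle of the guard's entry face (gauge x -35 mm), axes as the gauge. Fences 12 mm high and 66 mm apart guide the tile from gauge x -52 to +133 mm; in front of them two wings 12 mm high flare to about 90 mm apart at x -87 mm.
- gauge_home (a point): Where the tile's centre is when home (gauge x +100 mm, 98 to 103 possible, 22 mm above the bench); its rear edge is then at +70 mm. The end stop's face is at x +133 mm, 20 mm high above the bed. Axes as the gauge.
- catch (a joint): Sprung catch: orange arm 10 mm wide on the centre line, hinged 32 mm above the bed at gauge x +30 mm, sloping down to its tip at x +66 to 68 mm, 7 mm above the bed. In rad: 0 = down (at rest), grows as a passing tile lifts it (about 0.25 on top of the tile); a light spring returns it. Once down behind the tile's rear edge it holds the tile.
- catch_tip (a point): Tip of the orange catch.
- stick_grip (a point): Centre of the push stick's upright orange grip: 50 mm long (x), 20 mm thick (y), 52 mm tall, centre 37 mm above the stick's underside. Stick axes: +x to the nose, z up. Wooden bar 12 mm thick, 24 mm wide, from 70 mm behind this point to 190 mm ahead; 180 g, balanced within 25 mm of this point. At the start it lies on the mat, nose to the mat's +x.
- stick_nose (a point): Middle of the line between the ends of the stick's two prongs, 190 mm ahead of the grip's centre, 6 mm above the underside. The last 50 mm of the stick are a fork 56 mm wide: two prongs 14 mm wide and 32 mm long, a 28 mm slot between, so that it straddles the catch.
- stick: The push stick; origin on its underside below the grip's centre; axes as stick_grip.
- red_tile: The red-disc tile; origin at the centre of its underside.
- mat: Fixed black rubber mat for the push stick, 340 x 100 x 3 mm, long side along its x; origin at the centre of its underside. The stick lies along it with its grip about 60 mm to the -x side of the middle.
- start (a joint): Gauge lever, in rad: 0 = leaning 0.5 rad towards the guard, 1.0 = fully over, leaning 0.5 rad away from the guard. Hinge across the gauge at gauge x = +192 mm, 36 mm above the bench. Stays where left; moves with about 1 N at the ball.
- start_tip (a point): Centre of the lever's red ball, 26 mm across, 80 mm from its hinge.
- tin_a: Closed steel sample tin, 68 mm across, 50 mm tall, bystander.
- tin_b: Same tin, bystander.
- wash_bottle: White bottle with blue cap, 60 mm across, 160 mm tall, bystander.
- brush: Hand brush lying on the bench, bystander.
- bowl: Green bowl, 120 mm across, 60 mm tall, bystander.
Mind the look-alikes: they are no part of the job. Leave any purple look-alike of the red_tile alone.

How it is judged (in metres and radians):
On the way, in this order (a step that is already met when the one before it is completed fails the run):
1. the red tile lies flat, square (within 0.3 rad) and still on the infeed bed, let go (x of red_tile_center in the frame of gauge between -0.185 and -0.078 m and y of red_tile_center in the frame of gauge between -0.03 and 0.03 m and z of red_tile_center in the frame of gauge between 0.018 and 0.027 m and contact force between the fingers and red_tile below 0.1 N and (angle between the x axis of red_tile and the x axis of gauge, either way round below 0.3 rad or angle between the x axis of red_tile and the y axis of gauge, either way round below 0.3 rad) and angle between red_tile's own z axis and vertical below 0.1 rad and linear speed of red_tile below 0.03 m/s), for 0.2 s.
2. the push stick drives the tile under the guard (x of red_tile_center in the frame of gauge between -0.03 and 0.06 m and y of red_tile_center in the frame of gauge between -0.01 and 0.01 m and contact force between the fingers and red_tile below 0.1 N and contact force between stick and red_tile above 0.15 N).
3. the tile is home and the catch is down behind it (x of red_tile_center in the frame of gauge between 0.0955 and 0.107 m and y of red_tile_center in the frame of gauge between -0.008 and 0.008 m and z of red_tile_center in the frame of gauge between 0.019 and 0.027 m and value of joint catch below 0.08 rad), for 0.1 s.
4. the push stick is back on its mat, right way up, let go (x of stick_nose in the frame of mat between 0.05 and 0.19 m and x of stick_grip in the frame of mat between -0.1 and -0.02 m and y of stick_grip in the frame of mat between -0.03 and 0.03 m and z of stick_grip in the frame of mat between 0.03 and 0.046 m and angle between stick's own z axis and vertical below 0.12 rad and angle between the x axis of stick and the x axis of mat, either way round below 0.3 rad and contact force between the fingers and stick below 0.1 N and linear speed of stick below 0.03 m/s), for 0.2 s.
At the end, for the whole second after the job is handed in: Red tile 95.5 to 107 mm past the guard's middle, within 8 mm of the centre line, flat; catch down (< 0.08 rad); stick at rest on its mat, upright, nose to the mat's +x, grip within 40 mm along and 30 mm across of 60 mm to its -x side, within 0.3 rad of its length; lever above 0.85 rad (all of step 3 and all of step 4 and contact force between the fingers and red_tile below 0.1 N and value of joint start above 0.85 rad and linear speed of red_tile below 0.03 m/s); the robot touches nothing.
It fails at once if fingers on the tile once it has entered the funnel of the guard (x of red_tile_center in the frame of gauge between -0.07 and 0.14 m and y of red_tile_center in the frame of gauge between -0.05 and 0.05 m and z of red_tile_center in the frame of gauge below 0.04 m and contact force between the fingers and red_tile above 0.5 N).
It fails at once if the red tile is dropped or flung (over 0.7 m/s out of the fingers) (contact force between the fingers and red_tile below 0.1 N and linear speed of red_tile above 0.7 m/s).
It fails at once if the lever is thrown before the tile is caught and the stick back on its mat (value of joint start above 0.6 rad and not (x of red_tile_center in the frame of gauge between 0.0955 and 0.107 m and y of red_tile_center in the frame of gauge between -0.008 and 0.008 m and z of red_tile_center in the frame of gauge between 0.019 and 0.027 m and value of joint catch below 0.08 rad and x of stick_nose in the frame of mat between 0.05 and 0.19 m and x of stick_grip in the frame of mat between -0.1 and -0.02 m and y of stick_grip in the frame of mat between -0.03 and 0.03 m and z of stick_grip in the frame of mat between 0.03 and 0.046 m and angle between stick's own z axis and vertical below 0.12 rad and angle between the x axis of stick and the x axis of mat, either way round below 0.3 rad)).
It fails at once if another tile, a tin, the bottle, the brush or the bowl is shifted by more than 20 mm (distance of any of white_tile_center, dark_tile_center, tin_a, tin_b, wash_bottle, brush, bowl from where it was at the start of the episode above 0.02 m).
It also fails if it takes over 72 s, if anything falls off the work surface, if the arm or the gripper's body presses on something with over 40 N, if the wrist force passes 120 N, or if a joint passes its speed limit or range.

### The arm

A 6-joint arm with a two-finger parallel gripper is mounted at the origin on the work surface. World frame = base frame: x ahead of the robot, y to its left, z up, the work surface at z = 0. Lengths are in m, angles in degrees, forces in N, time in s.
With the tool pointing down it reaches from about 0.3 to 0.75 m from the base axis. Payload 8.5 kg.
Tool frame: the origin (TCP) lies at the very end of the fingers, on their centre line; the grasp point (between the pads) lies 19 mm behind it; z points along the fingers, y is the line along which they close (so a half turn about z gives the same grasp; the last joint's range is limited). The gripper opens to 85 mm and grips with 20 to 120 N. Pads are 22 mm wide; open, the fingers measure 114 mm over their backs; the gripper's body (76 mm by 85 mm) begins 54 mm behind the grasp point. The pads swing forward as they close: fully open they stand 13 mm farther back than shut.
Start: joints at [62.435, 21.807, 74.336, -0, 83.858, -12.336], TCP at [0.144, 0.531, 0.195] pointing down, gripper open.
Joint ranges: [-178.18, 178.18], [-50.72, 133.34], [12.68, 142.11], [-81.47, 261.47], [9.98, 163.14], [-165.26, 165.26]. Speed limits (degrees/s): [136.94, 136.94, 180, 180, 180, 180].

### API

Orientations are given as a 3x3 rotation matrix whose columns are the frame's x, y, z axes.
In Python, from rig import observe, cams, ticket gives the robot as it stands.
- The arm moves only by the tool move_arm, never from a script. Its arguments are lists of equal length, an entry for each row: "jaw": the finger opening in cm, from 0 to 8.54; "dp": the shift along the tool's x, y, z in cm, a list of three; "turn": the turn, a rotation vector about the tool's x, y, z in rad, a list of three. In form: {"jaw": [jaw, ...], "dp": [[tx, ty, tz], ...], "turn": [[wx, wy, wz], ...]}. A call has 1 to 12 rows; each row shifts and turns the commanded pose from where the row before left it, along the tool's axes as they then stand; what a row does not reach is not made up. A row lasts 1/12 s, in which the tool goes at most 41.7 mm and 7.16 degrees, less where a joint would pass 70% of its speed; a pose out of reach is approached as far as the arm can. A call is refused whole if a number of a shift passes 4.17 or a number of a turn 0.125, either way. A call with a gripper value outside its range is refused whole. The fingers move at their own pace and stop on an object; "force" is the grip in N (left out, the last holds). Time passes only in rows, so rows that do not move let the fingers close. It gives the time, the measured TCP pose, the force, the opening and the grip force at its end, in the units of the state.
- observe(): the state, without advancing time (a new reading comes with each control period).
- cams.get_image(name): name is "side" or "top"; returns (picture, depth): 480x640x3 uint8, red, green, blue; 480x640 float32, m along the optical axis (not along the pixel's ray), 0 where there is no reading.
- cams.calibration(name): a dict with "vertical_fov" (degrees; the focal length in pixels is half the picture's height over the tangent of half this angle, whatever the lens; pixels are square), "cx", "cy" (the principal point, pixels), "view" (4x4, takes a point from world to camera coordinates). Camera axes: x right, y up, looking along -z (the intrinsics and any distortion apply to the point x, -y, -z); pixel columns grow to the right and rows downward; lengths in m; the calibration is good to about 2 mm. A picture is of the moment at which its call begins. calibration takes no time and is no camera call.
- ticket.close_job(): hands the job in; it is judged then, once.
Trained networks look in the newest picture that a camera, given by its name, has taken for a name from the list of things; names that differ only in an ending like _2 or _b are one class to them, and where a whole thing is asked for, a point or a joint stands for the part that bears it (a point fixed in the world has none). Each returns a list of dicts, best first, with "p" (0 to 1); they miss things now and then, are a little off and sometimes report something else, mostly with a low value. They report only what shows in the picture. A call takes as long as a camera call. They do not tell look-alikes from the thing itself.
- cams.spot_in(camera, query): "box" ([centre column, centre row, width, height] as shares, 0 to 1, of the picture: columns of its width, rows of its height, round what is visible of it).
- cams.outline_of(camera, query): "mask" (480x640 bool, what is visible of it) and "box" ([centre column, centre row, width, height] as shares, 0 to 1, of the picture: columns of its width, rows of its height, round what is visible of it).
- cams.mark_of(camera, query): "location" ([column, row] as shares, 0 to 1, of the picture: columns of its width, rows of its height: a listed point, or the origin of a listed thing).
The state is a dict: "time_s": time; "q": joint angles; "qvel": joint speeds; "joint_efforts": joint torques, N m; "position": TCP position; "tool_rot": TCP orientation; "ft_force": force on the tool from outside, world axes, zero at the start; "wrist_torque": the same for the moment, N m; "grip_width": finger opening in m; "gripper_force": force on a finger pad.
Only numpy, scipy, OpenCV 4.12 (cv2) and the standard library are available. Lean on these libraries where they do the work, as an engineer would, in place of code of your own. Each camera call takes 0.05 s, during which the arm holds its last target. There are 200 camera calls.

## Working session

There is one attempt and no reset: what is moved stays moved. The work goes in short steps, Python scripts to look and compute and a tool call to move; the robot and the scene stay as the last step left them, time stands still between calls to the robot, and variables do not carry over. Pictures are saved under pics/ and viewed, at most 10 in all, crops included, and the job is handed in when it is done.

Besides the shell and the picture viewer there is one more tool, called after "Call:" by a JSON object that holds its "api" and its "payload", one argument or row to a line. move_arm: Moves the arm, as the interface text tells. Its arguments: {"type":"object","properties":{"jaw":{"type":"array","items":{"type":"number"}},"dp":{"type":"array","items":{"type":"array","items":{"type":"number"}}},"turn":{"type":"array","items":{"type":"array","items":{"type":"number"}}},"force":{"type":"number"}},"required":["jaw","dp","turn"]}

```bash
mkdir -p pics; ls
cat > h.py <<'E'
import numpy as np, cv2
from rig import observe, cams, ticket
def cal(n):
    c=cams.calibration(n); f=240/np.tan(np.radians(c["vertical_fov"])/2)
    return f,c["cx"],c["cy"],np.array(c["view"]),c
def world(n,u,v,d=None,z=None):
    f,cx,cy,V,_=cal(n); R=V[:3,:3]; o=-R.T@V[:3,3]
    r=R.T@np.array([(u-cx)/f,-(v-cy)/f,-1])
    if d is None: d=(z-o[2])/r[2]
    return o+r*d
def pix(n,p):
    f,cx,cy,V,_=cal(n); q=V[:3,:3]@np.asarray(p)+V[:3,3]
    return cx+f*q[0]/-q[2], cy-f*q[1]/-q[2]
def snap(n,name):
    im,d=cams.get_image(n); cv2.imwrite(f"pics/{name}.png",im[:,:,::-1]); np.save(f"pics/{name}.npy",d); return im,d
E
python3 - <<'E'
from h import *
np.set_printoptions(precision=4,suppress=True)
for n in("top","side"):
    im,d=snap(n,n+"0"); print(n,cams.calibration(n))
    for q in ["red_tile_center","white_tile_center","dark_tile_center","gauge_infeed","gauge_mouth","gauge_home","stick_grip","stick_nose","mat","start_tip","catch_tip","gauge"]:
        for r in cams.mark_of(n,q)[:3]:
            u,v=r["location"][0]*640,r["location"][1]*480
            dd=d[min(int(v),479),min(int(u),639)]
            print(q,round(r["p"],2),round(u,1),round(v,1),world(n,u,v,dd) if dd>0 else None)
print(observe())
E
```

```text
pics
top {'vertical_fov': 54.207929230142675, 'cx': 320.9801783159726, 'cy': 241.2494241407435, 'view': array([[ 0.0279, -0.9995, -0.0172,  0.0975],
       [ 0.9946,  0.026 ,  0.1003, -0.5665],
       [-0.0998, -0.0199,  0.9948, -1.0479],
       [ 0.    ,  0.    ,  0.    ,  1.    ]])}
red_tile_center 0.75 221.2 298.7 [0.4257 0.3404 0.0117]
red_tile_center 0.59 228.2 345.3 [0.3211 0.3175 0.0189]
white_tile_center 0.34 355.6 232.4 [0.5786 0.0372 0.091 ]
dark_tile_center 0.72 328.6 311.3 [0.4041 0.0912 0.0135]
dark_tile_center 0.71 274.6 298.6 [0.4295 0.2163 0.0134]
gauge_infeed 0.76 395.3 233.6 [ 0.5878 -0.0597  0.0117]
gauge_infeed 0.75 472.1 302.4 [ 0.4347 -0.2213  0.0643]
gauge_infeed 0.31 151.9 295.2 [0.4291 0.5042 0.0069]
gauge_mouth 0.81 353.4 233.6 [0.5757 0.0419 0.0922]
gauge_mouth 0.22 273.8 298.6 [0.4295 0.2179 0.0165]
gauge_home 0.63 298.7 226.1 [0.5994 0.1662 0.0144]
stick_grip 0.7 395.2 234.6 [ 0.5853 -0.0592  0.0136]
stick_grip 0.62 473.5 298.7 [ 0.4429 -0.2231  0.0681]
stick_nose 0.73 386.2 313.8 [ 0.4017 -0.0419  0.0046]
mat 0.81 447.0 303.0 [ 0.4308 -0.1792  0.014 ]
st
[... 1355 characters left out ...]
76.9 277.1 [0.5988 0.2379 0.1148]
catch_tip 0.61 293.6 273.2 [0.599  0.137  0.0211]
gauge 0.96 306.5 260.1 [0.5849 0.0858 0.0129]
{'time_s': 1.3, 'q': array([ 62.4329,  21.806 ,  74.3371,   0.0018,  83.8561, -12.3352]), 'qvel': array([-0.0211,  0.0067,  0.0193,  0.0134,  0.0069,  0.0721]), 'joint_efforts': array([  0.0008, -44.8327, -23.1464,  -0.    ,   0.0005,   0.    ]), 'position': array([0.1445, 0.5307, 0.1954]), 'tool_rot': array([[-0.9649,  0.2627, -0.    ],
       [ 0.2627,  0.9649,  0.    ],
       [ 0.    ,  0.    , -1.    ]]), 'ft_force': array([-0.7041, -1.3133, -0.7636]), 'wrist_torque': array([ 0.0175, -0.0031,  0.0139]), 'gripper_force': 0.0, 'grip_width': 0.08557748543782195}
```

View pics/top0.png

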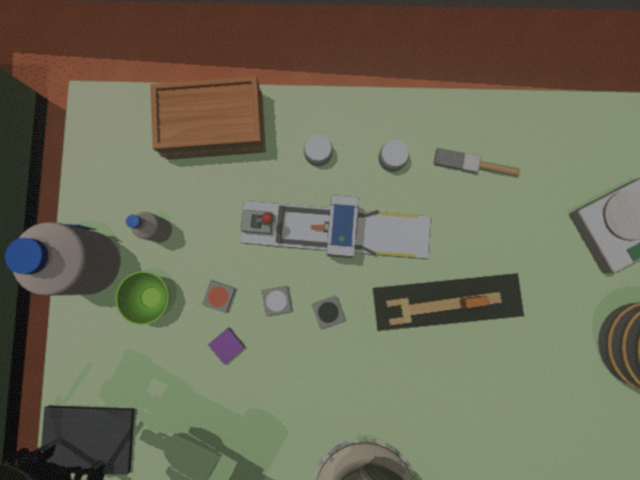

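View pics/side0.png

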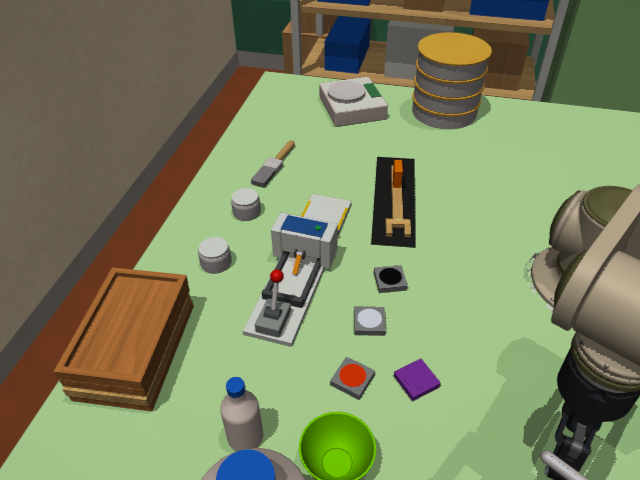

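The top view shows the candidates for the red tile: red disc on grey at (219,297), purple tile at (227,346), white at (277,301) and black at (328,312). I choose (219,297). The gauge bed runs from (245,225) to (430,235), with its guard at (343,226). The stick is on the mat at (448,303), nose to the left.

```bash
cat >> h.py <<'E'
def cloud(n,d):
    f,cx,cy,V,_=cal(n); R=V[:3,:3]; o=-R.T@V[:3,3]
    v,u=np.mgrid[:480,:640]
    r=np.stack([(u-cx)/f,-(v-cy)/f,-np.ones_like(u,float)],-1)@R
    return o+r*d[...,None]
def rect(P,m):
    p=(P[m][:,:2]*1000).astype(np.float32); (c,s,a)=cv2.minAreaRect(p); return np.round(c,1),np.round(s,1),round(a,1),len(p)
E
python3 - <<'E'
from h import *
np.set_printoptions(precision=4,suppress=True)
for n in("top","side"):
    im=cv2.imread(f"pics/{n}0.png"); d=np.load(f"pics/{n}0.npy"); P=cloud(n,d); H=cv2.cvtColor(im,cv2.COLOR_BGR2HSV).astype(int)
    h,s,v=H[...,0],H[...,1],H[...,2]; X,Y,Z=P[...,0],P[...,1],P[...,2]
    def box(x0,x1,y0,y1): return (X>x0)&(X<x1)&(Y>y0)&(Y<y1)&(d>0)
    red=((h<8)|(h>172))&(s>150)
    b=box(.38,.48,.29,.40); m=b&red
    print(n,"disc",P[m].mean(0),m.sum(), "tileblob",rect(P,b&(Z>.009)), "bench z",np.median(Z[box(.3,.35,-.1,.1)]))
    b=box(.54,.66,-.19,-.02); print(" bedz",np.median(Z[b&(Z>.007)]),rect(P,b&(Z>.008)&(Z<.02)))
    yl=b&(h>18)&(h<35)&(s>120)&(v>120); 
    q=P[yl]; print(" yellow",len(q), rect(P,yl) if len(q) else "")
    b=box(.5,.68,-.02,.12); g=b&(Z>.085)&(Z<.11); print(" guard",rect(P,g),P[g].mean(0), np.median(Z[g]))
    b=box(.5,.7,.18,.32); m=b&red; print(" ball",P[m].mean(0),m.sum(),P[m].min(0),P[m].max(0))
    b=box(.5,.7,.1,.17);m=b&(h>4)&(h<20)&(s>150); print(" catch",P[m].mean(0),m.sum(),rect(P,m) if m.any() else"")
    b=box(.33,.55,-.36,.03); st=b&(s>90)&(h<30)&(v>80)
    print(" stick",rect(P,st)); g=st&(Z>.05); print(" grip",rect(P,g),P[g].mean(0))
    k=b&(v<60)&(Z<.012); print(" mat",rect(P,b&(v<60)&(Z<.03)),np.median(Z[k]))
    st2=st&(Z<.03); print(" stickbarz",np.median(Z[st2]),rect(P,st2))
E
```

```text
top disc [nan nan nan] 0 tileblob (array([431. , 348.6]), array([60.9, 60.3]), 73.1, 686) bench z -0.0009855627091852615
 bedz 0.013157743222128593 (array([587.8, -78.6]), array([118.7,  96.8]), 88.2, 2008)
 yellow 21 (array([586.8, -55.4]), array([56.5, 94.6]), 86.6, 21)
 guard (array([593.4,  67.4]), array([ 59.9, 130. ]), 86.6, 1632) [0.5925 0.0675 0.0938] 0.09373837535510066
 ball [0.6045 0.2288 0.1189] 27 [0.5971 0.2213 0.1128] [0.6108 0.2359 0.1227]
 catch [0.5973 0.1239 0.0338] 18 (array([596.7, 121.9]), array([25.9,  2.9]), 86.2, 18)
 stick (array([ 488.7, -160.4]), array([170.9, 263.9]), 12.5, 1270)
 grip (array([ 436.4, -230.9]), array([19.9, 50.2]), 9.4, 215) [ 0.4366 -0.23    0.0644]
 mat (array([ 434. , -183.9]), array([ 94.9, 335.1]), 7.4, 4254) 0.002087011653305604
 stickbarz 0.013965789030444098 (array([ 488.7, -160.4]), array([170.9, 263.9]), 12.5, 1043)
side disc [0.4305 0.3479 0.0159] 483 tileblob (array([430.4, 348.3]), array([62.1, 60.7]), 73.2, 1040) bench z -0.0005295536288030256
 bedz 0.013398088822500098 (array([587.2, -85.9]), array([109.6,  96.7]), 88.5, 956)
 yellow 66 (array([589.1, -76.8]), array([ 73.1, 112.7]), 78.6, 66)
 guard (array([592.5,  66.9]), array([ 65.3, 130.1]), 86.8, 1325) [0.5907 0.072  0.0935] 0.09378585650563931
 ball [0.6012 0.2341 0.1147] 130 [0.591  0.2201 0.1045] [0.6139 0.2436 0.1225]
 catch [0.5965 0.121  0.0344] 92 (array([596.3, 120.9]), array([11.9, 38.7]), 2.5, 92)
 stick (array([ 487.1, -175.4]), array([166.9, 300.9]), 12.1, 1002)
 grip (array([ 436.6, -229.9]), array([19.6, 55.5]), 7.9, 139) [ 0.436  -0.2236  0.0624]
 mat (array([ 467.2, -178.2]), array([172.1, 343.2]), 5.7, 2519) 0.0023875089034104957
 stickbarz 0.014095113061186049 (array([ 487.1, -175.4]), array([166.9, 300.9]), 12.1, 807)<stdin>:9: RuntimeWarning: Mean of empty slice.
  ret = um.true_divide(
```

Run:
```python
import cv2,numpy as np
t=cv2.imread("pics/top0.png")
a=cv2.resize(t[185:265,235:435],(800,320),interpolation=cv2.INTER_CUBIC)
b=cv2.resize(t[270:370,190:390],(560,280),interpolation=cv2.INTER_CUBIC)
b=cv2.copyMakeBorder(b,0,0,0,240,cv2.BORDER_CONSTANT)
cv2.imwrite("pics/crop1.png",np.vstack([a,b]))
```

```text
(no output)
```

View pics/crop1.png

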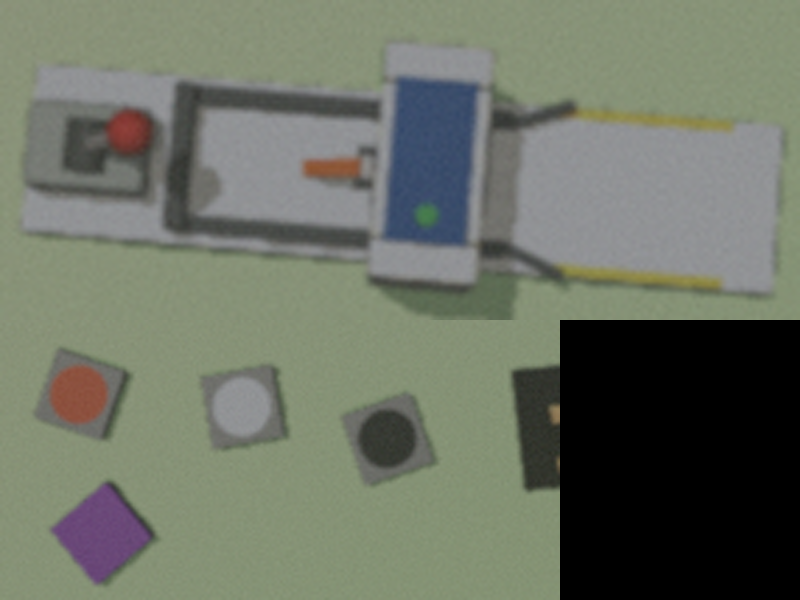

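The crop confirms the red-disc tile at crop (78,393), which is top (219,297) on the full picture. The purple one at (102,533) is the look-alike.

I start moving over the red tile and refine the stick, mat and gauge fits from the saved pictures.

Call:
{"api": "move_arm", "payload": {
  "jaw": [7.4,7.4,7.4,7.4,7.4,7.4,7.4,7.4,7.4,7.4,7.4,7.4],
  "dp": [
    [-2,-0.6,0],
    [-3,-1,0],
    [-3.4,-1.1,0],
    [-3.6,-1.1,0],
    [-3.6,-1.1,0],
    [-3.6,-1.1,0],
    [-3.6,-1.1,0],
    [-3.4,-1.1,0],
    [-3,-1,0],
    [-2.2,-0.6,0],
    [-1,-0.3,1.5],
    [0,0,3]
  ],
  "turn": [
    [0,0,0],
    [0,0,0],
    [0,0,0],
    [0,0,0],
    [0,0,0],
    [0,0,0],
    [0,0,0],
    [0,0,0],
    [0,0,0],
    [0,0,0],
    [0,0,0],
    [0,0,0.029]
  ],
  "force": 40
}}

```text
time_s: 2.3
position: [0.4344, 0.3475, 0.1526]
tool_rot: [[-0.956, 0.293, 0.007], [0.293, 0.956, 0.003], [-0.006, 0.005, -1.0]]
ft_force: [0.0, 0.7, -0.1]
grip_width: 0.0741
gripper_force: 0.0
```

```bash
cat >> h.py <<'E'
def plan(x,y,z,yaw):
    "tool-frame shift (cm) to a point, and turn about tool z (rad) to bring tool y to yaw (deg)"
    o=observe(); R=np.array(o["tool_rot"]); p=np.array(o["position"])
    cur=np.degrees(np.arctan2(R[1,1],R[0,1])); 
    print("t",round(o["time_s"],2),"pos",p.round(4),"yaw",cur.round(2),"zax",R[:,2].round(3),"F",np.round(o["ft_force"],1),"w",round(o["grip_width"],4),"g",round(o["gripper_force"],1))
    print("dp",(R.T@(np.array([x,y,z])-p)*100).round(2),"turn",np.radians(cur-yaw).round(3))
E
python3 - <<'E'
from h import *
np.set_printoptions(precision=4,suppress=True)
plan(.431,.3485,0,73.1)
for n in("top","side"):
    im=cv2.imread(f"pics/{n}0.png"); d=np.load(f"pics/{n}0.npy"); P=cloud(n,d); H=cv2.cvtColor(im,cv2.COLOR_BGR2HSV).astype(int)
    h,s,v=H[...,0],H[...,1],H[...,2]; X,Y,Z=P[...,0],P[...,1],P[...,2]
    def box(x0,x1,y0,y1): return (X>x0)&(X<x1)&(Y>y0)&(Y<y1)&(d>0)
    b=box(.37,.49,-.33,.0)
    st=b&(Z>.009); print(n,"stick",rect(P,st),"median line")
    bar=st&(Z<.03)&(Y<-.1)&(Y>-.2); q=P[bar][:,:2]; c=q.mean(0); w=np.linalg.svd(q-c)[2][0]; w*=np.sign(w[1]); print(" bar",c,np.degrees(np.arctan2(w[1],w[0])))
    pr=st&(Y>-.09); print(" fork mean",P[pr].mean(0),"Ymax",P[pr][:,1].max())
    mt=box(.36,.52,-.38,.01)&(v<70)&(Z<.008)&(Z>-.002); k=cv2.morphologyEx(mt.astype(np.uint8),cv2.MORPH_OPEN,np.ones((3,3)))>0
    print(" mat",rect(P,k))
    bed=box(.5,.68,-.16,.31)&(Z>.0085)&(Z<.018); bed=cv2.morphologyEx(bed.astype(np.uint8),cv2.MORPH_OPEN,np.ones((3,3)))>0
    print(" bed",rect(P,bed))
E
```

```text
t 2.3 pos [0.4344 0.3475 0.1526] yaw 72.95 zax [ 0.007  0.003 -1.   ] F [ 0.   0.7 -0.1] w 0.0741 g 0.0
dp [ 0.44 -0.07 15.25] turn -0.003
top stick (array([ 417.4, -177.1]), array([ 61.2, 272.3]), 5.3, 1363) median line
 bar [ 0.4227 -0.1503] 99.9502254047503
 fork mean [ 0.4103 -0.0699  0.014 ] Ymax -0.039886849226935486
 mat (array([ 433.7, -183.5]), array([ 96.4, 335.9]), 7.4, 4213)
 bed (array([594.3,  82.3]), array([440.1, 100.6]), 86.6, 4853)
side stick (array([ 423.8, -171.1]), array([ 55.7, 264.2]), 8.3, 877) median line
 bar [ 0.4226 -0.1496] 100.1547193132979
 fork mean [ 0.4104 -0.0683  0.0142] Ymax -0.03814123287674842
 mat (array([ 434.1, -182. ]), array([ 97.7, 345.7]), 7.5, 2463)
 bed (array([593.7,  81. ]), array([445.5, 101.8]), 86.7, 3103)
```

Call:
{"api": "move_arm", "payload": {
  "jaw": [7.4,7.4,7.4,7.4,7.4,7.4],
  "dp": [
    [0,0,3],
    [0,0,3],
    [0,0,2.5],
    [0,0,1.5],
    [0,0,0.5],
    [0,0,0]
  ],
  "turn": [
    [0,0,0],
    [0,0,0],
    [0,0,0],
    [0,0,0],
    [0,0,0],
    [0,0,0]
  ]
}}

```text
time_s: 2.8
position: [0.4302, 0.3479, 0.0446]
tool_rot: [[-0.957, 0.291, -0.002], [0.291, 0.957, -0.001], [0.002, -0.001, -1.0]]
ft_force: [-0.2, -0.2, 1.0]
grip_width: 0.0741
gripper_force: 0.0
```

```bash
python3 -c "
from h import *
plan(.431,.3485,0,73.1)"
```

```text
t 2.8 pos [0.4302 0.3479 0.0446] yaw 73.11 zax [-0.002 -0.001 -1.   ] F [-0.2 -0.2  1. ] w 0.0741 g 0.0
dp [-0.07  0.09  4.46] turn 0.0
```

Call:
{"api": "move_arm", "payload": {
  "jaw": [7.4,7.4,7.4,7.4,7.4,5.5,5.5,5.5,5.5,5.5,5.5],
  "dp": [
    [0,0,1.5],
    [0,0,1.5],
    [0,0,0.9],
    [0,0,0.5],
    [0,0,0],
    [0,0,0],
    [0,0,0],
    [0,0,0],
    [0,0,0],
    [0,0,0],
    [0,0,0]
  ],
  "turn": [
    [0,0,0],
    [0,0,0],
    [0,0,0],
    [0,0,0],
    [0,0,0],
    [0,0,0],
    [0,0,0],
    [0,0,0],
    [0,0,0],
    [0,0,0],
    [0,0,0]
  ],
  "force": 30
}}

```text
time_s: 3.72
position: [0.4306, 0.3481, 0.0016]
tool_rot: [[-0.957, 0.29, 0.0], [0.29, 0.957, 0.0], [-0.0, 0.0, -1.0]]
ft_force: [-1.2, 0.1, 0.0]
grip_width: 0.0551
gripper_force: 0.0
```

Run:
```python
from h import *
im,d=snap("side","s1"); t,d2=snap("top","t1")
a=cv2.resize(im[300:460,280:480],(500,400)); b=cv2.resize(t[250:350,170:295],(500,400)) 
cv2.imwrite("pics/crop2.png",np.hstack([a,b])[:,:800,::-1]); print(observe()["gripper_force"],observe()["grip_width"])
```

```text
0.0 0.05486707006050413
```

View pics/crop2.png

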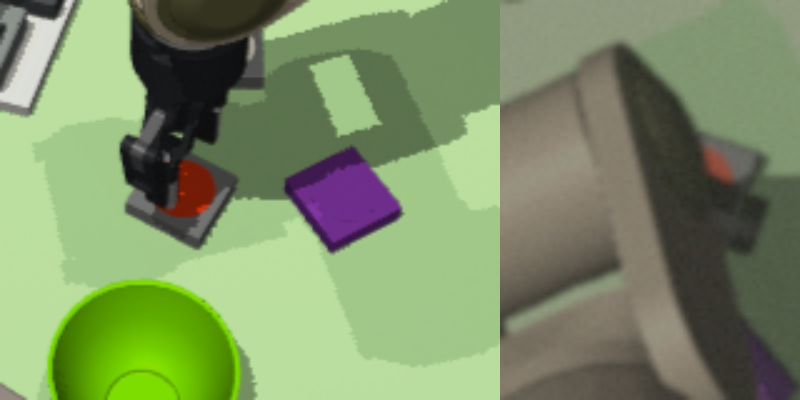

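Run:
```python
from h import *
np.set_printoptions(precision=1,suppress=True,linewidth=150)
d=np.load("pics/s1.npy"); P=cloud("side",d)*1000
for v in range(364,402,3): print(v,[tuple(P[v,u].round(0).astype(int)) for u in (337,342,345,348,352,360)])
im=cv2.imread("pics/s1.png"); H=cv2.cvtColor(im,cv2.COLOR_BGR2HSV).astype(int)
r=(H[...,0]<8)&(H[...,1]>150)&(abs(P[...,0]-430)<60)&(abs(P[...,1]-348)<60); print(np.median(P[r],0))
b=(abs(P[...,0]-431)<55)&(abs(P[...,1]-348)<55)&(P[...,2]>9)&(P[...,2]<20); print(rect(P/1000,b))
```

```text
364 [(np.int64(445), np.int64(416), np.int64(141)), (np.int64(438), np.int64(413), np.int64(140)), (np.int64(435), np.int64(403), np.int64(126)), (np.int64(433), np.int64(384), np.int64(100)), (np.int64(427), np.int64(380), np.int64(96)), (np.int64(422), np.int64(322), np.int64(16))]
367 [(np.int64(446), np.int64(412), np.int64(127)), (np.int64(437), np.int64(413), np.int64(131)), (np.int64(435), np.int64(402), np.int64(117)), (np.int64(432), np.int64(386), np.int64(95)), (np.int64(435), np.int64(331), np.int64(15)), (np.int64(421), np.int64(326), np.int64(13))]
370 [(np.int64(446), np.int64(410), np.int64(116)), (np.int64(437), np.int64(414), np.int64(124)), (np.int64(435), np.int64(401), np.int64(106)), (np.int64(432), np.int64(390), np.int64(92)), (np.int64(434), np.int64(336), np.int64(13)), (np.int64(419), np.int64(333), np.int64(14))]
373 [(np.int64(447), np.int64(403), np.int64(96)), (np.int64(437), np.int64(411), np.int64(112)), (np.int64(435), np.int64(401), np.int64(98)), (np.int64(431), np.int64(391), np.int64(85)), (np.int64(432), np.int64(344), np.int64(16)), (np.int64(4
[... 1927 characters left out ...]
64(381), np.int64(8)), (np.int64(410), np.int64(382), np.int64(15))]
397 [(np.int64(449), np.int64(390), np.int64(2)), (np.int64(441), np.int64(387), np.int64(1)), (np.int64(436), np.int64(385), np.int64(0)), (np.int64(430), np.int64(385), np.int64(1)), (np.int64(424), np.int64(382), np.int64(-1)), (np.int64(410), np.int64(382), np.int64(4))]
400 [(np.int64(448), np.int64(394), np.int64(0)), (np.int64(440), np.int64(391), np.int64(-2)), (np.int64(435), np.int64(389), np.int64(-3)), (np.int64(430), np.int64(388), np.int64(-3)), (np.int64(423), np.int64(387), np.int64(-3)), (np.int64(409), np.int64(383), np.int64(-3))]
[423.5 349.2  15.9]
(array([430. , 348.7]), array([62.6, 60.4]), 73.1, 719)
```

Run:
```python
from h import *
o=observe(); R=np.array(o["tool_rot"]); p=np.array(o["position"])
for n,f in(("side","s1"),("top","t1")):
    d=np.load(f"pics/{f}.npy"); P=cloud(n,d); T=(P-p)@R*1000
    m=(abs(T[...,0])<40)&(abs(T[...,1])<90)&(P[...,2]>.02)&(P[...,2]<.16)&(d>0)
    print(n,m.sum())
    for k in range(20,160,10):
        q=T[m&(P[...,2]*1000>=k)&(P[...,2]*1000<k+10)]
        if len(q): print("z",k,"n",len(q),"x",q[:,0].min().round(),q[:,0].max().round(),"y",np.percentile(q[:,1],[0,10,50,90,100]).round())
im=cv2.imread("pics/s1.png")[330:410,310:380]; cv2.imwrite("pics/crop3.png",cv2.resize(im,(560,640),interpolation=cv2.INTER_NEAREST)[:600])
```

```text
side 1063
z 20 n 3 x -10.0 31.0 y [ 6. 10. 23. 29. 30.]
z 40 n 36 x -3.0 11.0 y [-34. -29. -27.  34.  36.]
z 50 n 65 x -7.0 12.0 y [-33. -28.  33.  41.  42.]
z 60 n 46 x -1.0 11.0 y [-36. -29. -27.  38.  42.]
z 70 n 32 x 2.0 12.0 y [-35. -32. -28.  33.  40.]
z 80 n 45 x -12.0 13.0 y [-37. -32.  31.  55.  58.]
z 90 n 92 x -11.0 14.0 y [-29.  32.  55.  60.  61.]
z 100 n 103 x -18.0 17.0 y [-25.  21.  33.  61.  63.]
z 110 n 105 x -17.0 18.0 y [-25.  25.  32.  64.  65.]
z 120 n 81 x -15.0 18.0 y [16. 22. 56. 66. 67.]
z 130 n 118 x -19.0 20.0 y [ 7. 18. 40. 68. 69.]
z 140 n 263 x -12.0 20.0 y [ 8. 20. 51. 66. 69.]
z 150 n 74 x -10.0 12.0 y [23. 32. 37. 39. 42.]
top 187
z 40 n 1 x -11.0 -11.0 y [-29. -29. -29. -29. -29.]
z 50 n 2 x -11.0 -7.0 y [-37. -37. -35. -33. -33.]
z 60 n 1 x -8.0 -8.0 y [-37. -37. -37. -37. -37.]
z 80 n 10 x -14.0 11.0 y [-56. -54. -37. -30. -30.]
z 90 n 27 x -13.0 -1.0 y [-56. -49. -37. -33. -30.]
z 100 n 13 x -16.0 -7.0 y [-55. -45. -32. -30. -30.]
z 110 n 7 x -17.0 -11.0 y [-61. -57. -30. -29. -29.]
z 120 n 3 x -13.0 -12.0 y [-61. -60. -54. -53. -53.]
z 130 n 28 x -13.0 13.0 y [-66. -65. -52. -49. -43.]
z 140 n 95 x -13.0 11.0 y [-67. -65. -59. -48. -39.]
```

View pics/crop3.png

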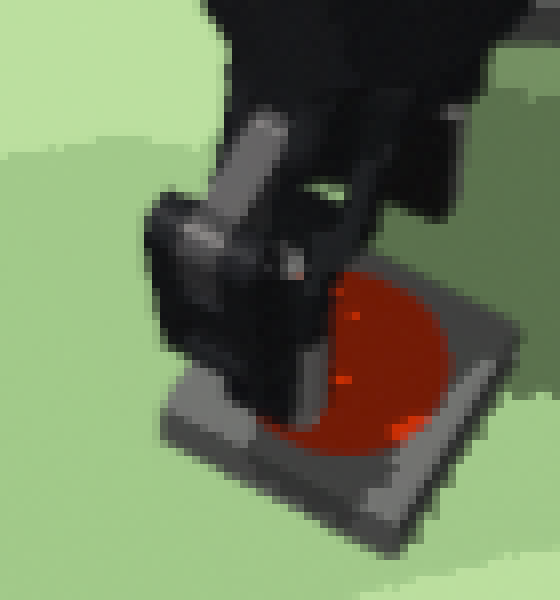

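Call:
{"api": "move_arm", "payload": {
  "jaw": [7.4,7.4,7.4,7.4,7.4,7.4],
  "dp": [
    [0,0,0],
    [0,0,0],
    [0,0,0],
    [0,0,0],
    [0,0,1],
    [0,0,0.5]
  ],
  "turn": [
    [0,0,0],
    [0,0,0],
    [0,0,0],
    [0,0,0],
    [0,0,0],
    [0,0,0]
  ]
}}

```text
time_s: 4.32
position: [0.4303, 0.3479, -0.0146]
tool_rot: [[-0.957, 0.291, -0.001], [0.291, 0.957, -0.0], [0.0, -0.0, -1.0]]
ft_force: [-0.3, -0.9, -0.4]
grip_width: 0.0742
gripper_force: 0.0
```

Run:
```python
from h import *
for z in (.01,.02,.03,.04,.05): print(z, np.round(pix("side",(.4288,.380,z)),1))
im,d=snap("side","s2"); o=observe(); R=np.array(o["tool_rot"]); p=np.array(o["position"]); print(p,o["grip_width"],o["ft_force"],o["q"])
P=cloud("side",d); T=(P-p)@R*1000; g=cv2.cvtColor(im,cv2.COLOR_RGB2GRAY)
m=(abs(T[...,0])<14)&(T[...,1]>30)&(T[...,1]<60)&(g<70)&(P[...,2]>.004)&(P[...,2]<.1)
q=P[m]; print(m.sum(),np.sort(q[:,2])[:12].round(4))
```

```text
0.01 [349.5 392.3]
0.02 [349.7 389.1]
0.03 [349.9 386. ]
0.04 [350.  382.8]
0.05 [350.2 379.5]
[ 0.42972479  0.34762574 -0.01553301] 0.07402835909133 [-0.32221412  0.6888811  -1.37557459] [ 2.66979716e+01  3.58890042e+01  8.95611285e+01 -1.31665941e-03
  5.47045476e+01 -4.64066228e+01]
168 [0.0056 0.0067 0.0092 0.0096 0.0096 0.0116 0.014  0.0155 0.0161 0.0308
 0.033  0.0332]
```

The fingers really end about 39 mm above the reported TCP: in the picture they hover at z≈40 mm with the TCP reported at 1.6 mm. I'll use that offset.

Call:
{"api": "move_arm", "payload": {
  "jaw": [7.4,7.4,7.4,7.4],
  "dp": [
    [0,0,0.8],
    [0,0,0.6],
    [0,0,0.3],
    [0,0,0]
  ],
  "turn": [
    [0,0,0],
    [0,0,0],
    [0,0,0],
    [0,0,0]
  ]
}}

```text
time_s: 4.7
position: [0.4301, 0.3479, -0.0315]
tool_rot: [[-0.957, 0.291, -0.001], [0.291, 0.957, -0.001], [0.001, -0.001, -1.0]]
ft_force: [0.7, -0.4, -0.1]
grip_width: 0.0738
gripper_force: 0.0
```

Call:
{"api": "move_arm", "payload": {
  "jaw": [5.5,5.5,5.5,5.5,5.5,5.5],
  "dp": [
    [0,0,0],
    [0,0,0],
    [0,0,0],
    [0,0,0],
    [0,0,0],
    [0,0,0]
  ],
  "turn": [
    [0,0,0],
    [0,0,0],
    [0,0,0],
    [0,0,0],
    [0,0,0],
    [0,0,0]
  ]
}}

```text
time_s: 5.2
position: [0.4307, 0.3482, -0.0303]
tool_rot: [[-0.957, 0.291, 0.001], [0.291, 0.957, 0.0], [-0.0, 0.0, -1.0]]
ft_force: [-0.2, -0.6, 2.2]
grip_width: 0.0588
gripper_force: 33.0
```

Run:
```python
from h import *
im,d=snap("side","s3"); o=observe(); R=np.array(o["tool_rot"]); p=np.array(o["position"]); print(p,o["grip_width"],o["ft_force"],o["gripper_force"])
cv2.imwrite("pics/crop4.png",cv2.resize(im[340:410,300:390,::-1],(630,490)))
```

```text
[ 0.43067434  0.34819411 -0.0302827 ] 0.0586508720166047 [-1.31044347 -1.22205381  3.91419761] 33.082693219184875
```

View pics/crop4.png

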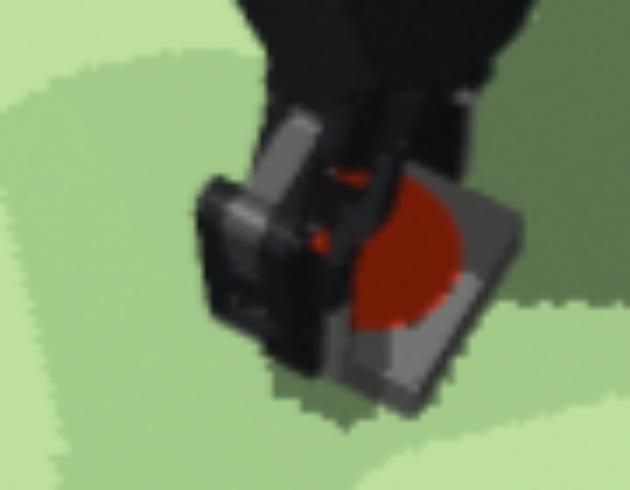

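Crop: the fingers hold both sides of the red tile (disc at crop (400,250)), which lies flat. The grip reads 33 N at 59 mm. I'll lift it and turn it square to the gauge.

Call:
{"api": "move_arm", "payload": {
  "jaw": [5.5,5.5,5.5,5.5,5.5,5.5,5.5],
  "dp": [
    [0,0,-0.5],
    [0,0,-1.5],
    [0,0,-2.5],
    [0,0,-3.2],
    [0,0,-3],
    [0,0,-2],
    [0,0,-0.8]
  ],
  "turn": [
    [0,0,0],
    [0,0,0],
    [0,0,-0.04],
    [0,0,-0.08],
    [0,0,-0.08],
    [0,0,-0.0365],
    [0,0,0]
  ]
}}

```text
time_s: 5.83
position: [0.4315, 0.3486, 0.1076]
tool_rot: [[-0.998, 0.057, 0.004], [0.057, 0.998, 0.002], [-0.004, 0.002, -1.0]]
ft_force: [-0.2, 0.8, -2.0]
grip_width: 0.059
gripper_force: 33.1
```

```bash
python3 -c "
from h import *
plan(.586,-.0575,-0.0153,86.65)"
```

```text
t 5.83 pos [0.4315 0.3486 0.1076] yaw 86.74 zax [ 0.004  0.002 -1.   ] F [-0.2  0.8 -2. ] w 0.059 g 33.1
dp [-17.69 -39.7   12.26] turn 0.002
```

Call:
{"api": "move_arm", "payload": {
  "jaw": [5.5,5.5,5.5,5.5,5.5,5.5,5.5,5.5,5.5,5.5,5.5,5.5],
  "dp": [
    [-0.6,-1.2,0],
    [-1,-2.2,0],
    [-1.5,-3.3,0],
    [-1.7,-3.7,0],
    [-1.7,-3.7,0],
    [-1.7,-3.7,0],
    [-1.7,-3.7,0],
    [-1.7,-3.7,0],
    [-1.7,-3.7,0],
    [-1.7,-3.7,0],
    [-1.4,-3.3,0],
    [-1,-2.2,0]
  ],
  "turn": [
    [0,0,0],
    [0,0,0],
    [0,0,0],
    [0,0,0],
    [0,0,0],
    [0,0,0],
    [0,0,0],
    [0,0,0],
    [0,0,0],
    [0,0,0],
    [0,0,0],
    [0,0,0]
  ]
}}

```text
time_s: 6.83
position: [0.5818, -0.0464, 0.1024]
tool_rot: [[-0.998, 0.062, -0.003], [0.062, 0.998, 0.0], [0.003, -0.0, -1.0]]
ft_force: [0.8, 0.4, -1.9]
grip_width: 0.0591
gripper_force: 33.1
```

Call:
{"api": "move_arm", "payload": {
  "jaw": [5.5,5.5,5.5,5.5,5.5,5.5,5.5,5.5],
  "dp": [
    [-0.4,-1.2,1],
    [0,0,2],
    [0,0,2.5],
    [0,0,2],
    [0,0,1.5],
    [0,0,1],
    [0,0,0.5],
    [0,0,0]
  ],
  "turn": [
    [0,0,0],
    [0,0,0],
    [0,0,0],
    [0,0,0],
    [0,0,0],
    [0,0,0],
    [0,0,0],
    [0,0,0]
  ]
}}

```text
time_s: 7.5
position: [0.5844, -0.0541, -0.0021]
tool_rot: [[-0.998, 0.058, -0.003], [0.058, 0.998, 0.001], [0.003, 0.001, -1.0]]
ft_force: [0.7, -0.3, -1.7]
grip_width: 0.0586
gripper_force: 33.0
```

Run:
```python
from h import *
plan(.586,-.0575,-0.0153,86.65)
im,d=snap("side","s4"); cv2.imwrite("pics/crop5.png",cv2.resize(im[150:290,250:400,::-1],(600,560)))
P=cloud("side",d); H=cv2.cvtColor(im,cv2.COLOR_RGB2HSV).astype(int)
r=((H[...,0]<6)|(H[...,0]>174))&(H[...,1]>170)&(abs(P[...,0]-.586)<.06)&(abs(P[...,1]+.057)<.06); print(r.sum(),P[r].mean(0),P[r].min(0),P[r].max(0))
```

```text
t 7.5 pos [ 0.5844 -0.0541 -0.0021] yaw 86.66 zax [-0.003  0.001 -1.   ] F [ 0.7 -0.3 -1.7] w 0.0586 g 33.0
dp [-0.18 -0.33  1.32] turn 0.0
28 [ 0.57334782 -0.0526667   0.04672007] [ 0.56102824 -0.08085297  0.04046803] [ 0.58626017 -0.02312772  0.08979111]
```

View pics/crop5.png

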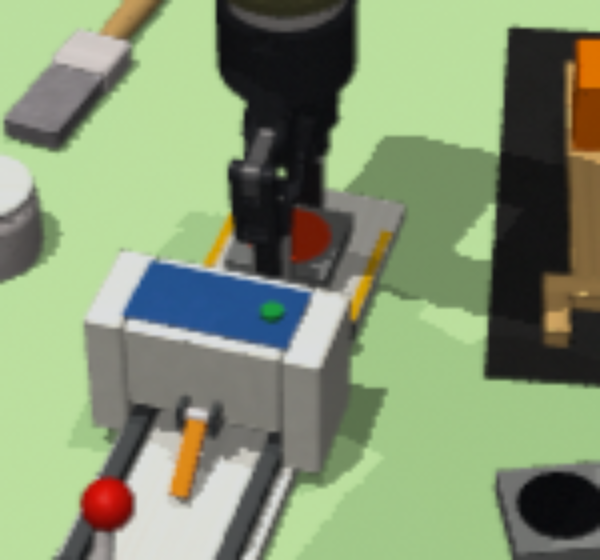

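The tile is held level over the infeed between the yellow lines (disc at crop (310,235)). Now I lower it gently.

Call:
{"api": "move_arm", "payload": {
  "jaw": [5.5,5.5,5.5,5.5,5.5,5.5,5.5],
  "dp": [
    [-0.15,-0.35,0.3],
    [0,0,0.4],
    [0,0,0.3],
    [0,0,0.15],
    [0,0,0.1],
    [0,0,0.05],
    [0,0,0]
  ],
  "turn": [
    [0,0,0],
    [0,0,0],
    [0,0,0],
    [0,0,0],
    [0,0,0],
    [0,0,0],
    [0,0,0]
  ]
}}

```text
time_s: 8.13
position: [0.5867, -0.0582, -0.0136]
tool_rot: [[-0.998, 0.058, 0.0], [0.058, 0.998, -0.0], [-0.0, -0.0, -1.0]]
ft_force: [0.4, 0.2, -2.1]
grip_width: 0.0585
gripper_force: 33.1
```

Call:
{"api": "move_arm", "payload": {
  "jaw": [5.5,5.5,5.5,5.5],
  "dp": [
    [0,0,0.1],
    [0,0,0.1],
    [0,0,0.05],
    [0,0,0]
  ],
  "turn": [
    [0,0,0],
    [0,0,0],
    [0,0,0],
    [0,0,0]
  ]
}}

```text
time_s: 8.47
position: [0.5866, -0.0582, -0.0162]
tool_rot: [[-0.998, 0.058, -0.0], [0.058, 0.998, 0.0], [0.0, 0.0, -1.0]]
ft_force: [0.2, 0.8, -0.7]
grip_width: 0.0588
gripper_force: 33.1
```

Call:
{"api": "move_arm", "payload": {
  "jaw": [5.5,5.5,6.0,6.4,6.8,7.2,7.2,7.2,7.2,7.2,7.2,7.2],
  "dp": [
    [0,0,0.05],
    [0,0,0],
    [0,0,0],
    [0,0,0],
    [0,0,0],
    [0,0,0],
    [0,0,0],
    [0,0,-0.5],
    [0,0,-1.5],
    [0,0,-3],
    [0,0,-3.5],
    [0,0,-3]
  ],
  "turn": [
    [0,0,0],
    [0,0,0],
    [0,0,0],
    [0,0,0],
    [0,0,0],
    [0,0,0],
    [0,0,0],
    [0,0,0],
    [0,0,0],
    [0,0,0],
    [0,0,0],
    [0,0,0]
  ]
}}

```text
time_s: 9.47
position: [0.5867, -0.0582, 0.1007]
tool_rot: [[-0.998, 0.058, 0.001], [0.058, 0.998, -0.0], [-0.001, -0.0, -1.0]]
ft_force: [0.4, -0.5, 0.3]
grip_width: 0.0715
gripper_force: 0.0
```

```bash
cat >> h.py <<'E'
O=np.array([.5936,.0723]); A=np.radians(86.65); G=np.array([[np.cos(A),np.sin(A)],[-np.sin(A),np.cos(A)]])
def gauge(p): return np.r_[G@(np.asarray(p)[:2]-O),p[2]]
def fromg(x,y): return O+G.T@np.array([x,y])
E
python3 - <<'E'
from h import *
plan(.4364,-.2305,.1,9.8)
im,d=snap("side","s5"); P=cloud("side",d); Gx=(P[...,:2]-O)@G.T*1000; 
m=(Gx[...,0]>-190)&(Gx[...,0]<-70)&(abs(Gx[...,1])<48)&(P[...,2]>.024)&(P[...,2]<.036)
print("tile rect gauge mm",cv2.minAreaRect(Gx[m].astype(np.float32)),m.sum(),np.percentile(P[m][:,2],[5,50,95]))
E
```

```text
t 9.47 pos [ 0.5867 -0.0582  0.1007] yaw 86.66 zax [ 0.001 -0.    -1.   ] F [ 0.4 -0.5  0.3] w 0.0715 g 0.0
dp [ 14.   -18.08   0.06] turn 1.341
tile rect gauge mm ((-130.54322814941406, -0.7646942138671875), (61.03447723388672, 62.115665435791016), 89.06321716308594) 410 [0.02642585 0.02953697 0.03270729]
```

Call:
{"api": "move_arm", "payload": {
  "jaw": [4.5,4.5,4.5,4.5,4.5,4.5,4.5,4.5,4.5,4.5,4.5,4.5],
  "dp": [
    [0,0,0],
    [0,0,0],
    [0,0,0],
    [0,0,0],
    [0,0,0],
    [0,0,0],
    [0,0,0],
    [0,0,0],
    [0,0,0],
    [0,0,0],
    [0,0,0],
    [0,0,0]
  ],
  "turn": [
    [0,0,0.1],
    [0,0,0.12],
    [0,0,0.12],
    [0,0,0.12],
    [0,0,0.12],
    [0,0,0.12],
    [0,0,0.12],
    [0,0,0.12],
    [0,0,0.12],
    [0,0,0.12],
    [0,0,0.12],
    [0,0,0.041]
  ]
}}

```text
time_s: 10.52
position: [0.5866, -0.0581, 0.0986]
tool_rot: [[-0.165, 0.986, 0.0], [0.986, 0.165, -0.0], [-0.0, 0.0, -1.0]]
ft_force: [0.2, 0.6, 0.6]
grip_width: 0.0453
gripper_force: 0.0
```

```bash
python3 -c "
from h import *
plan(.4364,-.2305,.1,9.8)"
```

```text
t 10.52 pos [ 0.5866 -0.0581  0.0986] yaw 9.47 zax [ 0. -0. -1.] F [0.2 0.6 0.6] w 0.0453 g 0.0
dp [-14.53 -17.66  -0.14] turn -0.006
```

Call:
{"api": "move_arm", "payload": {
  "jaw": [4.5,4.5,4.5,4.5,4.5,4.5,4.5,4.5,4.5,4.5,4.5],
  "dp": [
    [-1,-1.2,0],
    [-2,-2.5,0],
    [-2.5,-3,0],
    [-2.5,-3,0],
    [-2.5,-3,0],
    [-2,-2.5,0],
    [-1.5,-1.8,0],
    [-0.5,-0.7,1],
    [0,0,2],
    [0,0,1],
    [0,0,0]
  ],
  "turn": [
    [0,0,0],
    [0,0,0],
    [0,0,0],
    [0,0,0],
    [0,0,0],
    [0,0,0],
    [0,0,0],
    [0,0,0],
    [0,0,-0.006],
    [0,0,0],
    [0,0,0]
  ]
}}

```text
time_s: 11.43
position: [0.436, -0.2308, 0.0569]
tool_rot: [[-0.176, 0.984, -0.003], [0.984, 0.176, 0.002], [0.003, -0.002, -1.0]]
ft_force: [-0.2, 0.2, -0.1]
grip_width: 0.045
gripper_force: 0.0
```

```bash
python3 -c "
from h import *
plan(.4364,-.2305,-.012,9.8)"
```

```text
t 11.43 pos [ 0.436  -0.2308  0.0569] yaw 10.13 zax [-0.003  0.002 -1.   ] F [-0.2  0.2 -0.1] w 0.045 g 0.0
dp [0.   0.06 6.89] turn 0.006
```

Call:
{"api": "move_arm", "payload": {
  "jaw": [4.5,4.5,4.5,4.5,4.5,4.5,4.5,4.5],
  "dp": [
    [0,0,1],
    [0,0,1.5],
    [0,0,1.5],
    [0,0,1.2],
    [0,0,0.8],
    [0,0,0.5],
    [0,0,0.2],
    [0,0,0]
  ],
  "turn": [
    [0,0,0],
    [0,0,0],
    [0,0,0],
    [0,0,0],
    [0,0,0],
    [0,0,0],
    [0,0,0],
    [0,0,0]
  ]
}}

```text
time_s: 12.1
position: [0.4372, -0.2313, -0.0084]
tool_rot: [[-0.177, 0.984, 0.0], [0.984, 0.177, -0.0], [-0.0, 0.0, -1.0]]
ft_force: [-0.1, 0.5, 1.2]
grip_width: 0.0449
gripper_force: 0.0
```

Run:
```python
from h import *
plan(.4364,-.2305,-.012,9.8)
im,d=snap("side","s6"); cv2.imwrite("pics/crop6.png",cv2.resize(im[130:250,340:460,::-1],(560,560)))
```

```text
t 12.1 pos [ 0.4372 -0.2313 -0.0084] yaw 10.18 zax [ 0. -0. -1.] F [-0.1  0.5  1.2] w 0.0449 g 0.0
dp [ 0.1  -0.06  0.36] turn 0.007
```

View pics/crop6.png

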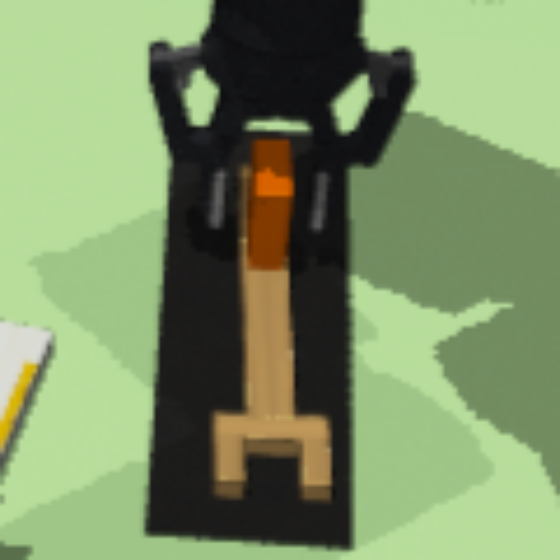

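The fingers straddle the orange grip (crop (270,200)), with the fork ahead at crop (270,450). I'll lower slightly and close.

Call:
{"api": "move_arm", "payload": {
  "jaw": [4.5,4.5,1.5,1.5,1.5,1.5,1.5,1.5,1.5],
  "dp": [
    [0,0,0.3],
    [0,0,0.1],
    [0,0,0],
    [0,0,0],
    [0,0,0],
    [0,0,0],
    [0,0,0],
    [0,0,0],
    [0,0,0]
  ],
  "turn": [
    [0,0,0],
    [0,0,0],
    [0,0,0],
    [0,0,0],
    [0,0,0],
    [0,0,0],
    [0,0,0],
    [0,0,0],
    [0,0,0]
  ],
  "force": 60
}}

```text
time_s: 12.9
position: [0.4371, -0.2313, -0.0124]
tool_rot: [[-0.177, 0.984, 0.0], [0.984, 0.177, -0.0], [-0.0, 0.0, -1.0]]
ft_force: [-0.7, 0.6, 5.1]
grip_width: 0.0194
gripper_force: 59.2
```

Run:
```python
from h import *
x,y=fromg(-.365,0); print(x,y); plan(x,y,.1,-3.35)
im,d=snap("side","s7"); P=cloud("side",d); H=cv2.cvtColor(im,cv2.COLOR_RGB2HSV).astype(int)
b=(P[...,0]>.37)&(P[...,0]<.47)&(P[...,1]>-.17)&(P[...,1]<-.02)&(P[...,2]>.009)&(P[...,2]<.03)&(H[...,1]>60)&(H[...,0]<30)
q=P[b&(P[...,1]<-.09)][:,:2]; c=q.mean(0); w=np.linalg.svd(q-c)[2][0]; w*=np.sign(w[1]); print("stick yaw",np.degrees(np.arctan2(w[1],w[0])),"bar mean",P[b&(P[...,1]<-.09)].mean(0),"Ymax",np.percentile(P[b][:,1],99))
```

```text
0.5722711437808401 -0.2920762888723447
t 12.9 pos [ 0.4371 -0.2313 -0.0124] yaw 10.17 zax [ 0. -0. -1.] F [-0.7  0.6  5.1] w 0.0194 g 59.2
dp [ -8.37  12.24 -11.23] turn 0.236
stick yaw 106.51495828260047 bar mean [ 0.4180805  -0.12766973  0.0143271 ] Ymax -0.0408507258662419
```

Call:
{"api": "move_arm", "payload": {
  "jaw": [1.5,1.5,1.5,1.5,1.5,1.5,1.5,1.5],
  "dp": [
    [0,0,-0.3],
    [0,0,-1],
    [0,0,-2],
    [0,0,-2.5],
    [0,0,-2.2],
    [0,0,-1.5],
    [0,0,-0.5],
    [0,0,0]
  ],
  "turn": [
    [0,0,0],
    [0,0,0],
    [0,0,0],
    [0,0,0.06],
    [0,0,0.1],
    [0,0,0.06],
    [0,0,0.016],
    [0,0,0]
  ]
}}

```text
time_s: 13.62
position: [0.4372, -0.2314, 0.0881]
tool_rot: [[0.058, 0.998, 0.001], [0.998, -0.058, -0.001], [-0.001, 0.001, -1.0]]
ft_force: [-0.1, -0.3, -2.0]
grip_width: 0.0197
gripper_force: 58.7
```

Run:
```python
from h import *
x,y=fromg(-.365,0); plan(x,y,.08,-3.35)
```

```text
t 13.62 pos [ 0.4372 -0.2314  0.0881] yaw -3.31 zax [ 0.001 -0.001 -1.   ] F [-0.1 -0.3 -2. ] w 0.0197 g 58.7
dp [-5.27 13.83  0.83] turn 0.001
```

Call:
{"api": "move_arm", "payload": {
  "jaw": [1.5,1.5,1.5,1.5,1.5,1.5,1.5,1.5,1.5,1.5],
  "dp": [
    [-0.4,1,0],
    [-0.8,2,0],
    [-0.9,2.5,0],
    [-0.9,2.5,0],
    [-0.9,2.5,0],
    [-0.7,1.8,0.5],
    [-0.5,1.1,1.5],
    [-0.2,0.4,2],
    [0,0,1],
    [0,0,0]
  ],
  "turn": [
    [0,0,0],
    [0,0,0],
    [0,0,0],
    [0,0,0],
    [0,0,0],
    [0,0,0],
    [0,0,0],
    [0,0,0],
    [0,0,0],
    [0,0,0]
  ]
}}

```text
time_s: 14.45
position: [0.5698, -0.2909, 0.0332]
tool_rot: [[0.057, 0.998, -0.006], [0.998, -0.057, 0.005], [0.004, -0.006, -1.0]]
ft_force: [-0.0, 0.5, -1.8]
grip_width: 0.0189
gripper_force: 58.9
```

```bash
cat >> h.py <<'E'
def stick(name):
    im,d=snap("side",name); P=cloud("side",d); H=cv2.cvtColor(im,cv2.COLOR_RGB2HSV).astype(int)
    o=observe(); R=np.array(o["tool_rot"]); p=np.array(o["position"]); T=(P-p)@R*1000
    w=(H[...,0]<25)&(H[...,1]>75)&(abs(T[...,1])<40)&(T[...,0]<205)&(T[...,2]>-45)&(T[...,2]<0)
    bar=w&(T[...,0]>35)&(T[...,0]<135); fk=w&(T[...,0]>145)
    q=T[bar]; k=np.polyfit(q[:,0],q[:,1],1); kz=np.polyfit(T[bar|fk][:,0],P[bar|fk][:,2]*1000,1)
    f=T[fk]; print("bar yaw vs tool deg",np.degrees(np.arctan(k[0])).round(2),"y0",k[1].round(1),"n",bar.sum(),fk.sum(),"pitch mm/m",(kz[0]*1000).round(1),"top z at nose",np.polyval(kz,190).round(1),"at grip",kz[1].round(1))
    print("fork tool x",np.percentile(f[:,0],[1,99]).round(1),"y",np.percentile(f[:,1],[1,50,99]).round(1))
    g=(P[...,:2]-O)@G.T*1000; gf=g[fk]; print("fork gauge x",np.percentile(gf[:,0],[1,99]).round(1),"y",np.percentile(gf[:,1],[1,99]).round(1), "TCP gauge",(gauge(p)*1000).round(1))
    return im
E
python3 - <<'E'
from h import *
x,y=fromg(-.365,0); plan(x,y,.001,-3.35)
im=stick("s8"); cv2.imwrite("pics/crop7.png",cv2.resize(im[110:270,260:400,::-1],(525,600)))
E
```

```text
t 14.45 pos [ 0.5698 -0.2909  0.0332] yaw -3.29 zax [-0.006  0.005 -1.   ] F [-0.   0.5 -1.8] w 0.0189 g 58.9
dp [-0.12  0.28  3.22] turn 0.001
bar yaw vs tool deg -0.15 y0 -0.7 n 243 266 pitch mm/m -9.9 top z at nose 58.8 at grip 60.7
fork tool x [145.3 193. ] y [-28.2   0.1  27.4]
fork gauge x [-219.1 -171.4] y [-25.5  30.2] TCP gauge [-364.4    1.9   35.4]
```

View pics/crop7.png

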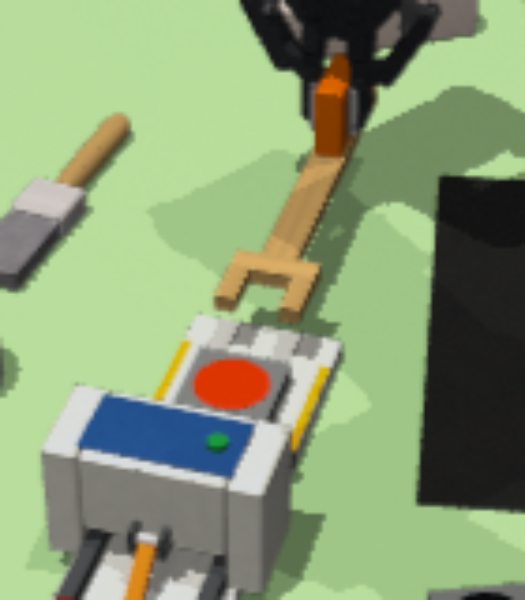

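Crop: the stick is held level and in line, the fork at crop (265,285) just behind the tile (disc (232,383)).

Call:
{"api": "move_arm", "payload": {
  "jaw": [1.5,1.5,1.5,1.5,1.5,1.5,1.5],
  "dp": [
    [0,0.1,1],
    [0,0,1],
    [0,0,0.6],
    [0,0,0.2],
    [0,0,0.1],
    [0,0,0],
    [0,0,0]
  ],
  "turn": [
    [0,0,0],
    [0,0,0],
    [0,0,0],
    [0,0,0],
    [0,0,0],
    [0,0,0],
    [0,0,0]
  ]
}}

```text
time_s: 15.08
position: [0.5728, -0.2924, 0.0088]
tool_rot: [[0.058, 0.998, 0.001], [0.998, -0.058, -0.0], [-0.0, 0.001, -1.0]]
ft_force: [0.1, 0.2, -1.9]
grip_width: 0.0194
gripper_force: 58.9
```

Run:
```python
from h import *
x,y=fromg(-.365,0); plan(x,y,.001,-3.35)
im=stick("s9")
```

```text
t 15.08 pos [ 0.5728 -0.2924  0.0088] yaw -3.35 zax [ 0.001 -0.    -1.   ] F [ 0.1  0.2 -1.9] w 0.0194 g 58.9
dp [ 0.03 -0.06  0.78] turn 0.0
bar yaw vs tool deg 0.12 y0 -0.7 n 238 260 pitch mm/m -17.2 top z at nose 33.5 at grip 36.8
fork tool x [145.8 192.4] y [-27.8   0.5  27.8]
fork gauge x [-219.5 -172.9] y [-28.4  27.2] TCP gauge [-365.3   -0.6    8.9]
```

Call:
{"api": "move_arm", "payload": {
  "jaw": [1.5,1.5,1.5,1.5,1.5,1.5,1.5,1.5,1.5,1.5,1.5,1.5],
  "dp": [
    [0,-0.05,0.3],
    [0,0,0.25],
    [0,0,0],
    [0.3,0,0],
    [0.4,0,0],
    [0.4,0,0],
    [0.4,0,0],
    [0.5,0,0],
    [0.5,0,0],
    [0.5,0,0],
    [0.5,0,0],
    [0.4,0,0]
  ],
  "turn": [
    [0,0,0],
    [0,0,0],
    [0,0,0],
    [0,0,0],
    [0,0,0],
    [0,0,0],
    [0,0,0],
    [0,0,0],
    [0,0,0],
    [0,0,0],
    [0,0,0],
    [0,0,0]
  ]
}}

```text
time_s: 16.13
position: [0.5745, -0.2527, 0.003]
tool_rot: [[0.058, 0.998, 0.0], [0.998, -0.058, -0.0], [-0.0, 0.0, -1.0]]
ft_force: [-0.8, -1.4, -0.5]
grip_width: 0.0193
gripper_force: 58.9
```

```bash
cat >> h.py <<'E'
def tile(name):
    d=np.load(f"pics/{name}.npy"); im=cv2.imread(f"pics/{name}.png"); P=cloud("side",d); H=cv2.cvtColor(im,cv2.COLOR_BGR2HSV).astype(int); g=(P[...,:2]-O)@G.T*1000
    r=((H[...,0]<7)|(H[...,0]>174))&(H[...,1]>170)&(abs(g[...,1])<40)&(P[...,2]<.045)&(P[...,2]>.015)&(g[...,0]<130)&(g[...,0]>-200)
    if r.sum()>5: print("disc gauge centre",cv2.minAreaRect(g[r].astype(np.float32)),r.sum(),np.median(P[r][:,2]))
E
python3 - <<'E'
from h import *
x,y=fromg(-.12,0); plan(x,y,.003,-3.35)
im=stick("s10"); tile("s10")
E
```

```text
t 16.13 pos [ 0.5745 -0.2527  0.003 ] yaw -3.34 zax [ 0. -0. -1.] F [-0.8 -1.4 -0.5] w 0.0193 g 58.9
dp [ 2.056e+01  1.000e-02 -0.000e+00] turn 0.0
bar yaw vs tool deg -0.33 y0 0.1 n 259 279 pitch mm/m -6.9 top z at nose 28.6 at grip 29.9
fork tool x [145.7 204.4] y [-27.3   0.1  27.3]
fork gauge x [-179.1 -120.5] y [-27.1  27.5] TCP gauge [-3.249e+02  1.000e-01  3.000e+00]
disc gauge centre ((-115.20524597167969, 0.1752490997314453), (45.07280349731445, 26.97848892211914), 85.02507781982422) 31 0.030456778925285533
```

Call:
{"api": "move_arm", "payload": {
  "jaw": [1.5,1.5,1.5,1.5,1.5,1.5,1.5,1.5,1.5,1.5,1.5,1.5],
  "dp": [
    [0.4,0,-0.05],
    [0.5,0,-0.05],
    [0.6,0,0],
    [0.7,0,0],
    [0.8,0,0],
    [0.8,0,0],
    [0.8,0,0],
    [0.8,0,0],
    [0.8,0,0],
    [0.8,0,0],
    [0.7,0,0],
    [0.6,0,0]
  ],
  "turn": [
    [0,0,0],
    [0,0,0],
    [0,0,0],
    [0,0,0],
    [0,0,0],
    [0,0,0],
    [0,0,0],
    [0,0,0],
    [0,0,0],
    [0,0,0],
    [0,0,0],
    [0,0,0]
  ]
}}

```text
time_s: 17.18
position: [0.5793, -0.1696, 0.0039]
tool_rot: [[0.058, 0.998, -0.0], [0.998, -0.058, 0.0], [0.0, -0.0, -1.0]]
ft_force: [-0.0, -1.2, -1.9]
grip_width: 0.0196
gripper_force: 58.8
```

Run:
```python
from h import *
x,y=fromg(-.12,0); plan(x,y,.003,-3.35); print(gauge(observe()["position"]))
```

```text
t 17.18 pos [ 0.5793 -0.1696  0.0039] yaw -3.33 zax [-0.  0. -1.] F [-0.  -1.2 -1.9] w 0.0196 g 58.8
dp [1.223e+01 1.000e-02 9.000e-02] turn 0.0
[-2.42307082e-01  1.15229866e-04  3.94058996e-03]
```

Call:
{"api": "move_arm", "payload": {
  "jaw": [1.5,1.5,1.5,1.5,1.5,1.5,1.5,1.5,1.5,1.5,1.5,1.5],
  "dp": [
    [0.5,0,0],
    [0.7,0,0],
    [0.8,0,0],
    [0.8,0,0],
    [0.8,0,0],
    [0.8,0,0],
    [0.8,0,0],
    [0.8,0,0],
    [0.8,0,0],
    [0.7,0,0],
    [0.6,0,0],
    [0.5,0,0]
  ],
  "turn": [
    [0,0,0],
    [0,0,0],
    [0,0,0],
    [0,0,0],
    [0,0,0],
    [0,0,0],
    [0,0,0],
    [0,0,0],
    [0,0,0],
    [0,0,0],
    [0,0,0],
    [0,0,0]
  ]
}}

```text
time_s: 18.18
position: [0.5843, -0.0839, 0.0039]
tool_rot: [[0.058, 0.998, -0.0], [0.998, -0.058, 0.0], [0.0, -0.0, -1.0]]
ft_force: [-1.1, -3.5, -2.4]
grip_width: 0.0195
gripper_force: 58.9
```

Run:
```python
from h import *
x,y=fromg(-.12,0); plan(x,y,.004,-3.35); print(gauge(observe()["position"]))
im,d=snap("side","s11"); tile("s11"); P=cloud("side",d); g=(P[...,:2]-O)@G.T*1000
m=(g[...,0]>30)&(g[...,0]<129)&(abs(g[...,1])<26)&(P[...,2]>.024)&(P[...,2]<.034); print(np.percentile(g[m][:,0],[2,98]),m.sum())
```

```text
t 18.18 pos [ 0.5843 -0.0839  0.0039] yaw -3.34 zax [-0.  0. -1.] F [-1.1 -3.5 -2.4] w 0.0195 g 58.9
dp [ 3.65  0.01 -0.01] turn 0.0
[-1.56452814e-01  1.16927141e-04  3.92407696e-03]
disc gauge centre ((64.36155700683594, -1.2885875701904297), (45.79096221923828, 46.46785354614258), 2.452834367752075) 43 0.029060895793026953
[32.14530663 93.82807829] 473
```

Call:
{"api": "move_arm", "payload": {
  "jaw": [1.5,1.5,1.5,1.5,1.5,1.5,1.5,1.5,1.5,1.5],
  "dp": [
    [0.4,0,0],
    [0.5,0,0],
    [0.5,0,0],
    [0.5,0,0],
    [0.4,0,0],
    [0.4,0,0],
    [0.3,0,0],
    [0.2,0,0],
    [0.1,0,0],
    [0,0,0]
  ],
  "turn": [
    [0,0,0],
    [0,0,0],
    [0,0,0],
    [0,0,0],
    [0,0,0],
    [0,0,0],
    [0,0,0],
    [0,0,0],
    [0,0,0],
    [0,0,0]
  ]
}}

```text
time_s: 19.07
position: [0.5862, -0.0513, 0.0039]
tool_rot: [[0.058, 0.998, -0.0], [0.998, -0.058, 0.0], [0.0, -0.0, -1.0]]
ft_force: [-0.2, -1.0, -1.3]
grip_width: 0.0194
gripper_force: 59.0
```

```bash
cat >> h.py <<'E'
def home(name):
    print((gauge(observe()["position"])*1000).round(1),observe()["ft_force"].round(1))
    im,d=snap("side",name); tile(name); P=cloud("side",d); g=(P[...,:2]-O)@G.T*1000; H=cv2.cvtColor(im,cv2.COLOR_RGB2HSV).astype(int)
    m=(g[...,0]>30)&(g[...,0]<145)&(abs(g[...,1])<26)&(P[...,2]>.0265)&(P[...,2]<.0325)&(H[...,1]<60); print("tile x",np.percentile(g[m][:,0],[2,98]),m.sum())
    m=(g[...,0]>20)&(g[...,0]<80)&(abs(g[...,1])<9)&(P[...,2]>.015)&(P[...,2]<.06)&(H[...,0]>8)&(H[...,0]<20)&(H[...,1]>150)
    q=np.c_[g[m],P[m][:,2]*1000]; q=q[q[:,0].argsort()]; print("catch",m.sum(),q[:3].round(),q[-6:].round(), "slope",np.polyfit(q[:,0],q[:,2],1))
    return im
E
python3 -c "
from h import *
im=home('s12'); cv2.imwrite('pics/crop8.png',cv2.resize(im[210:310,250:350,::-1],(600,600)))"
```

```text
[-123.8    0.2    3.9] [-0.2 -1.  -1.3]
disc gauge centre ((97.01950073242188, 2.48760986328125), (38.60527420043945, 48.03221130371094), 80.1199722290039) 33 0.029881971228914672
tile x [ 65.6306444  144.30456556] 207
catch 98 [[32.  1. 26.]
 [32.  4. 39.]
 [32. -7. 42.]] [[70.  6. 38.]
 [70. -1. 36.]
 [71.  4. 33.]
 [71. -0. 35.]
 [72. -2. 35.]
 [74.  3. 35.]] slope [-0.23988472 52.14282873]
```

Call:
{"api": "move_arm", "payload": {
  "jaw": [1.5,1.5,1.5,1.5],
  "dp": [
    [0.15,0,0],
    [0.15,0,0],
    [0.1,0,0],
    [0,0,0]
  ],
  "turn": [
    [0,0,0],
    [0,0,0],
    [0,0,0],
    [0,0,0]
  ]
}}

```text
time_s: 19.45
position: [0.5865, -0.0475, 0.0039]
tool_rot: [[0.058, 0.998, 0.0], [0.998, -0.058, 0.0], [0.0, 0.0, -1.0]]
ft_force: [1.1, -1.4, -0.8]
grip_width: 0.0194
gripper_force: 59.0
```

```bash
python3 -c "
from h import *
im=home('s13'); cv2.imwrite('pics/crop8.png',cv2.resize(im[210:310,250:350,::-1],(600,600)))"
```

```text
[-1.2e+02  1.0e-01  3.9e+00] [ 1.1 -1.4 -0.8]
disc gauge centre ((99.62446594238281, 2.9222164154052734), (38.34384536743164, 47.62825393676758), 82.50270080566406) 33 0.029353512412251037
tile x [ 70.45123644 144.22100094] 198
catch 95 [[31. -7. 41.]
 [32.  2. 45.]
 [32. -4. 46.]] [[70. -3. 36.]
 [70. -3. 33.]
 [70.  2. 31.]
 [71.  4. 36.]
 [72.  4. 34.]
 [72.  2. 36.]] slope [-0.26835857 54.02967362]
```

Call:
{"api": "move_arm", "payload": {
  "jaw": [1.5,1.5,1.5,1.5],
  "dp": [
    [0.1,0,0],
    [0.1,0,0],
    [0.05,0,0],
    [0,0,0]
  ],
  "turn": [
    [0,0,0],
    [0,0,0],
    [0,0,0],
    [0,0,0]
  ]
}}

```text
time_s: 19.83
position: [0.5866, -0.0449, 0.0039]
tool_rot: [[0.058, 0.998, -0.0], [0.998, -0.058, 0.0], [0.0, -0.0, -1.0]]
ft_force: [-0.2, -1.1, -1.6]
grip_width: 0.0192
gripper_force: 59.0
```

```bash
python3 -c "
from h import *
im=home('s14'); cv2.imwrite('pics/crop8.png',cv2.resize(im[210:310,250:350,::-1],(600,600)))"
```

```text
[-1.174e+02  1.000e-01  3.900e+00] [-0.2 -1.1 -1.6]
disc gauge centre ((100.86463928222656, 2.1384716033935547), (47.54487228393555, 39.13214111328125), 8.768141746520996) 36 0.0292367497565294
tile x [ 72.61316301 144.23377717] 184
catch 100 [[32. -5. 42.]
 [32.  4. 42.]
 [32. -7. 42.]] [[64.  4. 26.]
 [64.  4. 23.]
 [65.  2. 26.]
 [65. -3. 27.]
 [65. -3. 22.]
 [66. -0. 23.]] slope [-0.56693649 61.92898439]
```

View pics/crop8.png

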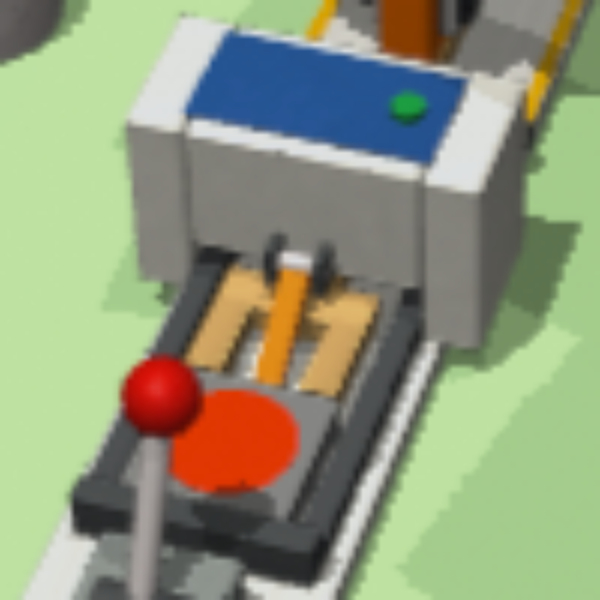

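Crop: the orange catch (270,330) lies down in the fork's slot with its tip behind the tile's rear edge, and the tile is home against the end stop. I withdraw the stick straight back.

Call:
{"api": "move_arm", "payload": {
  "jaw": [1.5,1.5,1.5,1.5,1.5,1.5,1.5,1.5,1.5,1.5,1.5,1.5],
  "dp": [
    [-0.3,0,0],
    [-0.6,0,0],
    [-1,0,0],
    [-1.5,0,0],
    [-1.8,0,0],
    [-1.8,0,0],
    [-1.8,0,0],
    [-1.8,0,0],
    [-1.8,0,0],
    [-1.5,0,0],
    [-1,0,0],
    [-0.5,0,0]
  ],
  "turn": [
    [0,0,0],
    [0,0,0],
    [0,0,0],
    [0,0,0],
    [0,0,0],
    [0,0,0],
    [0,0,0],
    [0,0,0],
    [0,0,0],
    [0,0,0],
    [0,0,0],
    [0,0,0]
  ]
}}

```text
time_s: 20.88
position: [0.5774, -0.2007, 0.0039]
tool_rot: [[0.06, 0.998, 0.0], [0.998, -0.06, -0.0], [-0.0, 0.0, -1.0]]
ft_force: [0.2, 0.8, -1.1]
grip_width: 0.0192
gripper_force: 58.9
```

Run:
```python
from h import *
im=home('s15'); plan(.4371,-.2313,.05,10.17)
im=cv2.imread("pics/side0.png"); d=np.load("pics/side0.npy"); P=cloud("side",d); g=(P[...,:2]-O)@G.T*1000; H=cv2.cvtColor(im,cv2.COLOR_BGR2HSV).astype(int)
m=(g[...,0]>20)&(g[...,0]<80)&(abs(g[...,1])<9)&(P[...,2]>.015)&(P[...,2]<.06)&(H[...,0]>8)&(H[...,0]<20)&(H[...,1]>150)
print("rest slope",np.polyfit(g[m][:,0],P[m][:,2]*1000,1))
```

```text
[-2.734e+02  2.000e-01  3.900e+00] [ 0.2  0.8 -1.1]
disc gauge centre ((101.40604400634766, 2.3317642211914062), (48.98904037475586, 39.39278793334961), 15.859393119812012) 35 0.0295042697902429
tile x [ 73.08898655 144.74305537] 185
catch 91 [[31. -7. 41.]
 [32.  2. 42.]
 [32.  2. 45.]] [[64. -1. 27.]
 [65. -1. 25.]
 [65. -3. 21.]
 [65. -3. 24.]
 [65.  2. 26.]
 [66. -0. 23.]] slope [-0.63688337 65.85060474]
t 20.93 pos [ 0.5774 -0.2007  0.0039] yaw -3.44 zax [ 0. -0. -1.] F [-0.2 -0.3 -1.2] w 0.0195 g 58.9
dp [ -3.9  -13.83  -4.61] turn -0.238
rest slope [-0.56022852 61.78722435]
```

Call:
{"api": "move_arm", "payload": {
  "jaw": [1.5,1.5,1.5,1.5,1.5,1.5,1.5,1.5,1.5,1.5,1.5,1.5],
  "dp": [
    [0,0,-0.7],
    [0,0,-2],
    [0,0,-2],
    [0,-0.8,-0.8],
    [-0.5,-2,-0.5],
    [-0.7,-2.5,0],
    [-0.8,-2.7,0],
    [-0.8,-2.5,0],
    [-0.7,-2,0],
    [-0.4,-1.3,0],
    [0,0,0],
    [0,0,0]
  ],
  "turn": [
    [0,0,0],
    [0,0,0],
    [0,0,0],
    [0,0,0],
    [0,0,0],
    [0,0,0],
    [0,0,0],
    [0,0,0],
    [0,0,0],
    [0,0,-0.08],
    [0,0,-0.1],
    [0,0,-0.058]
  ]
}}

```text
time_s: 21.93
position: [0.4364, -0.2291, 0.0641]
tool_rot: [[-0.183, 0.983, -0.0], [0.983, 0.183, 0.0], [0.0, -0.0, -1.0]]
ft_force: [0.6, -0.7, -1.4]
grip_width: 0.0195
gripper_force: 59.0
```

```bash
python3 -c "
from h import *
plan(.4371,-.2313,-.0119,10.17)"
```

```text
t 21.93 pos [ 0.4364 -0.2291  0.0641] yaw 10.55 zax [-0.  0. -1.] F [ 0.6 -0.7 -1.4] w 0.0195 g 59.0
dp [-0.24  0.03  7.6 ] turn 0.007
```

Call:
{"api": "move_arm", "payload": {
  "jaw": [1.5,1.5,1.5,1.5,1.5,1.5,1.5,1.5],
  "dp": [
    [-0.2,0,1],
    [0,0,1.5],
    [0,0,1.8],
    [0,0,1.4],
    [0,0,0.8],
    [0,0,0.4],
    [0,0,0.2],
    [0,0,0]
  ],
  "turn": [
    [0,0,0],
    [0,0,0],
    [0,0,0],
    [0,0,0],
    [0,0,0],
    [0,0,0],
    [0,0,0],
    [0,0,0]
  ]
}}

```text
time_s: 22.6
position: [0.438, -0.2317, -0.0071]
tool_rot: [[-0.178, 0.984, 0.0], [0.984, 0.178, -0.0], [-0.0, 0.0, -1.0]]
ft_force: [-0.3, 0.8, -2.0]
grip_width: 0.0191
gripper_force: 59.0
```

```bash
python3 -c "
from h import *
plan(.4371,-.2313,-.0119,10.17); stick('s16')"
```

```text
t 22.6 pos [ 0.438  -0.2317 -0.0071] yaw 10.27 zax [ 0. -0. -1.] F [-0.3  0.8 -2. ] w 0.0191 g 59.0
dp [ 0.05 -0.08  0.48] turn 0.002
bar yaw vs tool deg 0.89 y0 0.2 n 315 332 pitch mm/m -11.8 top z at nose 16.3 at grip 18.6
fork tool x [145.5 191.5] y [-27.4   1.1  29.2]
fork gauge x [-174.4 -121.4] y [145.2 206.8] TCP gauge [-312.7  137.4   -6.8]
```

Call:
{"api": "move_arm", "payload": {
  "jaw": [1.5,1.5,1.5,1.5,1.5],
  "dp": [
    [0,0,0.15],
    [0,0,0.1],
    [0,0,0.1],
    [0,0,0.1],
    [0,0,0]
  ],
  "turn": [
    [0,0,0],
    [0,0,0],
    [0,0,0],
    [0,0,0],
    [0,0,0]
  ]
}}

```text
time_s: 23.07
position: [0.4379, -0.2317, -0.0117]
tool_rot: [[-0.178, 0.984, -0.0], [0.984, 0.178, 0.0], [0.0, -0.0, -1.0]]
ft_force: [-0.1, 0.9, -2.2]
grip_width: 0.0195
gripper_force: 59.0
```

Call:
{"api": "move_arm", "payload": {
  "jaw": [1.5,1.5,1.5],
  "dp": [
    [0,0,0.1],
    [0,0,0.05],
    [0,0,0]
  ],
  "turn": [
    [0,0,0],
    [0,0,0],
    [0,0,0]
  ]
}}

```text
time_s: 23.32
position: [0.438, -0.2318, -0.0124]
tool_rot: [[-0.179, 0.984, 0.0], [0.984, 0.179, -0.001], [-0.001, 0.0, -1.0]]
ft_force: [-2.7, 1.3, 7.3]
grip_width: 0.0194
gripper_force: 60.4
```

Contact. I release and rise.

Call:
{"api": "move_arm", "payload": {
  "jaw": [1.9,2.2,2.8,3.6,4.5,4.5,4.5,4.5,4.5,4.5,4.5,4.5],
  "dp": [
    [0,0,0],
    [0,0,0],
    [0,0,0],
    [0,0,0],
    [0,0,0],
    [0,0,0],
    [0,0,-0.4],
    [0,0,-1.5],
    [0,0,-3],
    [0,0,-3.8],
    [0,0,-3.8],
    [0,0,-3]
  ],
  "turn": [
    [0,0,0],
    [0,0,0],
    [0,0,0],
    [0,0,0],
    [0,0,0],
    [0,0,0],
    [0,0,0],
    [0,0,0],
    [0,0,0],
    [0,0,0],
    [0,0,0],
    [0,0,0]
  ]
}}

```text
time_s: 24.32
position: [0.4381, -0.2318, 0.145]
tool_rot: [[-0.179, 0.984, 0.002], [0.984, 0.179, -0.002], [-0.002, 0.001, -1.0]]
ft_force: [0.6, 0.3, -0.6]
grip_width: 0.045
gripper_force: 0.0
```

Run:
```python
from h import *
im,d=snap("side","s17"); P=cloud("side",d); H=cv2.cvtColor(im,cv2.COLOR_RGB2HSV).astype(int)
b=(P[...,0]>.37)&(P[...,0]<.49)&(P[...,1]>-.33)&(P[...,1]<0)&(P[...,2]>.009)&(P[...,2]<.08)&(H[...,1]>75)&(H[...,0]<30)
gr=b&(P[...,2]>.05); print("grip",rect(P,gr),P[gr].mean(0),"stick",rect(P,b))
tile("s17")
bl=(abs(P[...,0]-.601)<.04)&(abs(P[...,1]-.234)<.05)&(P[...,2]>.09)&((H[...,0]<8)|(H[...,0]>172))&(H[...,1]>150); print("ball",P[bl].mean(0),bl.sum())
for th in (0,.5,1): 
    a=-.5+th; x,y=fromg(.192+.08*np.sin(a),0); print(th,x,y,.036+.08*np.cos(a))
plan(.59,.20,.15,-3.35)
cv2.imwrite("pics/t.png",im[110:330,200:480,::-1])
```

```text
grip (array([ 438.5, -228.8]), array([19.6, 52.9]), 8.9, 140) [ 0.43784808 -0.22472626  0.06227708] stick (array([ 424.8, -170.7]), array([ 55.6, 262.1]), 8.9, 876)
disc gauge centre ((102.94640350341797, 2.196117401123047), (37.9454231262207, 48.96473693847656), 81.24335479736328) 37 0.029999935276310508
ball [0.60037231 0.23411723 0.11372379] 145
0 0.602578335681162 0.22568340706770473 0.10620660495122983
0.5 0.6048195627235033 0.2639719108588772 0.11599999999999999
1 0.6070607897658447 0.3022604146500497 0.10620660495122983
t 24.37 pos [ 0.4401 -0.2334  0.15  ] yaw 10.31 zax [ 0.009 -0.008 -1.   ] F [ 1.3 -0.9  6.2] w 0.0449 g 0.0
dp [39.96 22.51 -0.2 ] turn 0.238
```

Call:
{"api": "move_arm", "payload": {
  "jaw": [0,0,0,0,0,0,0,0,0,0,0,0],
  "dp": [
    [0,0,0],
    [0,0,0],
    [0,0,0],
    [1.2,0.4,0],
    [2.3,0.8,0],
    [3.2,1.1,0],
    [3.7,1.2,0],
    [3.8,1.25,0],
    [3.8,1.25,0],
    [3.8,1.25,0],
    [3.8,1.25,0],
    [3.8,1.25,0]
  ],
  "turn": [
    [0,0,0.07],
    [0,0,0.1],
    [0,0,0.068],
    [0,0,0],
    [0,0,0],
    [0,0,0],
    [0,0,0],
    [0,0,0],
    [0,0,0],
    [0,0,0],
    [0,0,0],
    [0,0,0]
  ],
  "force": 30
}}

```text
time_s: 25.37
position: [0.5525, 0.059, 0.1419]
tool_rot: [[0.056, 0.998, -0.0], [0.998, -0.056, 0.0], [0.0, -0.0, -1.0]]
ft_force: [0.6, -1.2, -0.3]
grip_width: 0.0002
gripper_force: 0.0
```

Call:
{"api": "move_arm", "payload": {
  "jaw": [0,0,0,0,0,0],
  "dp": [
    [3.8,1.25,0],
    [3.5,1.2,0],
    [2.5,0.8,0],
    [1.5,0.5,0],
    [0.8,0.2,0],
    [0,0,0]
  ],
  "turn": [
    [0,0,0],
    [0,0,0],
    [0,0,0],
    [0,0,0],
    [0,0,0],
    [0,0,0]
  ]
}}

```text
time_s: 25.87
position: [0.5987, 0.1764, 0.1415]
tool_rot: [[0.055, 0.998, -0.001], [0.998, -0.055, 0.0], [0.0, -0.001, -1.0]]
ft_force: [-0.5, -0.6, -1.1]
grip_width: 0.0002
gripper_force: 0.0
```

```bash
python3 -c "
from h import *
x,y=fromg(.105,0); plan(x,y,.06,-3.35)"
```

```text
t 25.87 pos [0.5987 0.1764 0.1415] yaw -3.16 zax [-0.001  0.    -1.   ] F [-0.5 -0.6 -1.1] w 0.0002 g 0.0
dp [0.08 0.11 8.14] turn 0.003
```

Call:
{"api": "move_arm", "payload": {
  "jaw": [0,0,0,0,0,0],
  "dp": [
    [0,0.1,1.5],
    [0,0,2],
    [0,0,2],
    [0,0,1.5],
    [0,0,0.7],
    [0,0,0]
  ],
  "turn": [
    [0,0,0],
    [0,0,0],
    [0,0,0],
    [0,0,0],
    [0,0,0],
    [0,0,0]
  ]
}}

```text
time_s: 26.37
position: [0.599, 0.1735, 0.0636]
tool_rot: [[0.059, 0.998, -0.003], [0.998, -0.059, -0.0], [-0.001, -0.003, -1.0]]
ft_force: [0.6, -0.0, -0.6]
grip_width: -0.0001
gripper_force: 0.0
```

Run:
```python
from h import *
o=observe(); R=np.array(o["tool_rot"]); p=np.array(o["position"]); print(gauge(p).round(4))
im,d=snap("side","s18"); P=cloud("side",d); T=(P-p)@R*1000; g=cv2.cvtColor(im,cv2.COLOR_RGB2GRAY); H=cv2.cvtColor(im,cv2.COLOR_RGB2HSV).astype(int)
m=(abs(T[...,0])<25)&(abs(T[...,1])<40)&(T[...,2]>-70)&(T[...,2]<-5)&(P[...,2]>.06)&(H[...,1]<110)
q=np.c_[T[m],P[m][:,2]*1000]; q=q[q[:,3].argsort()]
print(m.sum(),q[:10].round(),"x",np.percentile(q[:,0],[2,98]).round(),"y",np.percentile(q[:,1],[2,98]).round())
bl=(abs(P[...,0]-.603)<.04)&(P[...,1]>.18)&(P[...,1]<.34)&(P[...,2]>.09)&((H[...,0]<8)|(H[...,0]>172))&(H[...,1]>150); print("ball",gauge(P[bl].mean(0)),bl.sum())
```

```text
[0.1014 0.0005 0.0636]
167 [[  9.  -3. -37. 100.]
 [  9.  -1. -37. 100.]
 [  6.  -6. -38. 101.]
 [ 11.   6. -39. 102.]
 [ 10.   2. -39. 103.]
 [  8.  -5. -40. 103.]
 [  6.  -7. -40. 104.]
 [  6.  12. -40. 104.]
 [ 13.   3. -41. 105.]
 [ 13.  -7. -42. 105.]] x [-7. 13.] y [-14.  13.]
ball [0.16173852 0.00262671 0.11381895] 145
```

Call:
{"api": "move_arm", "payload": {
  "jaw": [0,0,0,0,0,0,0,0,0,0,0,0],
  "dp": [
    [0,0,0.8],
    [0,0,0.5],
    [0.5,0,0],
    [0.8,0,0],
    [0.8,0,0],
    [0.8,0,0],
    [0.8,0,0],
    [0.8,0,0],
    [0.8,0,0],
    [0.8,0,0],
    [0.8,0,0],
    [0.5,0,0]
  ],
  "turn": [
    [0,0,0],
    [0,0,0],
    [0,0,0],
    [0,0,0],
    [0,0,0],
    [0,0,0],
    [0,0,0],
    [0,0,0],
    [0,0,0],
    [0,0,0],
    [0,0,0],
    [0,0,0]
  ]
}}

```text
time_s: 27.42
position: [0.6042, 0.2495, 0.0519]
tool_rot: [[0.058, 0.998, 0.0], [0.998, -0.058, 0.0], [0.0, -0.0, -1.0]]
ft_force: [-0.1, -1.0, 0.6]
grip_width: 0.0005
gripper_force: 0.4
```

```bash
cat >> h.py <<'E'
def ball(name):
    o=observe(); print("TCP",(gauge(o["position"])*1000).round(1),"F",o["ft_force"].round(1),o["time_s"])
    for n in("side","top"):
        im,d=snap(n,name+n); P=cloud(n,d); H=cv2.cvtColor(im,cv2.COLOR_RGB2HSV).astype(int)
        g=(P[...,:2]-O)@G.T
        bl=(abs(g[...,1])<.03)&(g[...,0]>.14)&(g[...,0]<.27)&(P[...,2]>.085)&(P[...,2]<.14)&((H[...,0]<10)|(H[...,0]>170))&(H[...,1]>120)
        if bl.sum()>3: print(n,"ball gauge",np.r_[g[bl].mean(0),P[bl][:,2].mean()].round(4),g[bl].min(0).round(3),g[bl].max(0).round(3),bl.sum())
E
python3 -c "
from h import *
ball('s19')"
```

```text
TCP [177.5  -0.3  51.9] F [-0.1 -1.   0.6] 27.4167
side ball gauge [0.2042 0.0037 0.1203] [ 0.173 -0.011] [0.215 0.03 ] 175
```

Call:
{"api": "move_arm", "payload": {
  "jaw": [0,0,0,0,0,0,0],
  "dp": [
    [0.5,0,0],
    [0.5,0,0],
    [0.5,0,0],
    [0.4,0,0],
    [0.4,0,0],
    [0.2,0,0],
    [0,0,0]
  ],
  "turn": [
    [0,0,0],
    [0,0,0],
    [0,0,0],
    [0,0,0],
    [0,0,0],
    [0,0,0],
    [0,0,0]
  ]
}}

```text
time_s: 28.1
position: [0.6058, 0.2738, 0.0519]
tool_rot: [[0.058, 0.998, 0.0], [0.998, -0.058, 0.0], [0.0, 0.0, -1.0]]
ft_force: [0.1, 0.1, -0.7]
grip_width: -0.0002
gripper_force: 0.0
```

```bash
python3 -c "
from h import *
ball('s20')"
```

```text
TCP [201.9  -0.4  51.9] F [ 0.1  0.1 -0.7] 28.1
side ball gauge [0.2316 0.0026 0.114 ] [ 0.193 -0.013] [0.241 0.018] 160
```

Call:
{"api": "move_arm", "payload": {
  "jaw": [0,0,0,0],
  "dp": [
    [0.2,0,0],
    [0.2,0,0],
    [0.2,0,0],
    [0,0,0]
  ],
  "turn": [
    [0,0,0],
    [0,0,0],
    [0,0,0],
    [0,0,0]
  ]
}}

```text
time_s: 28.53
position: [0.606, 0.2772, 0.0518]
tool_rot: [[0.059, 0.998, -0.001], [0.998, -0.059, -0.004], [-0.004, -0.001, -1.0]]
ft_force: [-1.0, -9.8, 0.8]
grip_width: 0.0003
gripper_force: 4.8
```

```bash
python3 -c "
from h import *
ball('s21')"
```

```text
TCP [205.3  -0.4  51.8] F [-1.  -9.8  0.8] 28.5333
side ball gauge [0.2338 0.0026 0.1123] [ 0.211 -0.012] [0.243 0.014] 160
```

The force rises to 10 N, so the lever is at its stop. I back off, rise, and check everything.

Call:
{"api": "move_arm", "payload": {
  "jaw": [0,0,0,0,0,0,0,0,0,0],
  "dp": [
    [-0.6,0,0],
    [-1,0,0],
    [-1.5,0,0],
    [-1,0,-1.5],
    [0,0,-3],
    [0,0,-3.5],
    [0,0,-3],
    [0,0,-1.5],
    [0,0,-0.5],
    [0,0,0]
  ],
  "turn": [
    [0,0,0],
    [0,0,0],
    [0,0,0],
    [0,0,0],
    [0,0,0],
    [0,0,0],
    [0,0,0],
    [0,0,0],
    [0,0,0],
    [0,0,0]
  ]
}}

```text
time_s: 29.47
position: [0.6041, 0.2378, 0.1839]
tool_rot: [[0.059, 0.998, 0.003], [0.998, -0.059, 0.001], [0.001, 0.003, -1.0]]
ft_force: [0.3, 0.8, -0.8]
grip_width: -0.0001
gripper_force: 0.0
```

Run:
```python
from h import *
ball("s22"); home("s23")
im,d=snap("side","s24"); P=cloud("side",d); H=cv2.cvtColor(im,cv2.COLOR_RGB2HSV).astype(int)
b=(P[...,0]>.37)&(P[...,0]<.49)&(P[...,1]>-.33)&(P[...,1]<0)&(P[...,2]>.009)&(P[...,2]<.08)&(H[...,1]>75)&(H[...,0]<30)
print("stick",rect(P,b), rect(P,b&(P[...,2]>.05)))
```

```text
TCP [165.8  -0.8 183.9] F [ 0.3  0.8 -0.8] 29.4667
side ball gauge [0.2346 0.0027 0.1129] [ 0.221 -0.01 ] [0.244 0.014] 157
top ball gauge [0.2309 0.0058 0.1159] [0.225 0.001] [0.237 0.009] 21
[1.658e+02 1.000e-01 1.809e+02] [ 0.1  0.6 -0.6]
disc gauge centre ((101.20117950439453, -0.6463832855224609), (49.247493743896484, 44.77986526489258), 20.354991912841797) 168 0.029890913310367917
tile x [ 73.80649276 144.54171084] 228
catch 91 [[30. -8. 40.]
 [31. -0. 43.]
 [33. -7. 40.]] [[64.  3. 22.]
 [64. -3. 23.]
 [64. -1. 24.]
 [66.  2. 24.]
 [66. -0. 24.]
 [68. -2. 25.]] slope [-0.64012139 66.02042125]
stick (array([ 424.8, -171.2]), array([ 55.4, 261.4]), 8.9, 877) (array([ 438.1, -227.6]), array([19.5, 50.8]), 9.8, 143)
```

The lever is fully over, the tile is home at about 101 mm with the catch down, and the stick is on its mat. I'm handing in.

```bash
python3 -c "
from rig import ticket
print(ticket.close_job())"
```

```text
the job is handed in; nothing more can be done
None
```

The job is handed in: my last measurements showed the red tile home at about 101 mm with the catch down behind it, the push stick back on its mat, and the lever fully over. No verdict was returned.

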